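Park the wipes tub under the bench shelf

TASK

Put the round wipes tub away in its bay: roll it gently against the low aluminium rail where the bench is open, so that it lies snug along the rail, then push it by its end along the rail, keeping it against the rail all the way in under the clear shelf, until it is firmly home on the black sprung stop; hold it pressed there for about a second (some 10 newtons, never rammed) and leave it lying there, touching or almost touching the stop. Slide it on the bench, do not lift or stand it up, and do not bump the bay or its shelf, or disturb the meter, headphones and flux jar.

Things in the scene. Friction and masses are not known exactly. Their poses are not given: they have to be found in the camera images.
- tub: white cylindrical plastic tub with a blue and yellow band and an orange lid, lying on its side and smooth, slippery and free to roll; 95 mm diameter, 160 mm long, flat ends, about 0.3 to 0.6 kg, too fat for most grippers. Origin at its centre (47.5 mm above the bench when lying); its y axis is the cylinder's axis, the lid at +y; its x and z axes turn as it rolls.
- bay: fixed bay. Origin on the bench at the foot of the rail's face; x points from the lane into the rail, y along the rail from the stop to the open end, z up. Aluminium rail 45 mm high, 12 mm thick, flat face at x = 0, y = -350 to +390 mm. The lane is on its -x side: a tub against the rail has its centre at x = -47.5 mm and its axis along y. Stop face at y = -290 mm.
- shelf_corner (a point): corner of the clear, dark-edged shelf over the lane's closed end, at bay x, y, z = -101.5, -30, 215 mm. From it the shelf runs 320 mm to bay -y and 165 mm to +x; top 230 mm up, low boxes on it to 255; posts behind the rail. Nothing is above the rest of the lane. An upright tool does not fit under it; one leaning 30 to 45 degrees out towards bay -x does.
- stop_face (a point): centre of the face of the black rubber stop plate (76 mm wide, 62 mm high, upright, facing bay +y) at the closed end of the lane, 47.5 mm above the bench. The plate is sprung along bay -y: stiff, 6 N per mm, bottoming after 6 mm, and pushes back out when released. A tub just touching it has its centre 80 mm from this point.
- meter: yellow hand-held multimeter lying flat, bystander, 80 x 150 x 34 mm (its x, y, z), origin at the centre of its underside.
- headphones: black headphones lying flat, bystander: two ear pads 68 mm in diameter and 22 mm high at y = +-62 mm, headband bowed 105 mm towards its -x; origin at bench level midway between the pads.
- fluxjar: amber jar with black cap, bystander, 54 mm diameter, 60 mm high, standing; origin at the centre of its underside.
- stop: the same stop plate as a body; its origin lies on the bench at the foot of the rail's face, below the plane of the stop's face (bay y = -290 mm at rest), axes as the bay's.
Mind the look-alikes: they are no part of the job. Of the things that look like the tub, the largest one is meant.

How it is judged:
By the outcome, as a careful person would: the job done as asked, in the order asked, and still so for the second after the job is handed in, with the robot touching nothing.
It also fails if it takes over 72 s, if anything falls off the work surface, if the arm or the gripper's body presses on something with over 40 N, if the wrist force passes 120 N, or if a joint passes its speed limit or range.

ROBOT

A 6-joint arm with a two-finger parallel gripper is mounted at the origin on the work surface. World frame = base frame: x ahead of the robot, y to its left, z up, the work surface at z = 0. Lengths are in mm, angles in rad, forces in N, time in s.
With the tool pointing down it reaches from about 350 to 775 mm from the base axis. Payload 7.3 kg.
Tool frame: the origin (TCP) lies on the centre line of the jaws, within the pads' length; the fingertips stand 22 mm ahead of it and the grasp point (between the pads) lies 3 mm ahead of it (bot.finger_overhang is the distance from the TCP to the fingertips, in mm); y points along the fingers, z is the direction in which the jaws open and shut, and the axes are right-handed (so a half turn about y gives the same grasp; the last joint's range is limited). The gripper opens to 92 mm and grips with 3 to 60 N. Pads are 19 mm wide; open, the fingers measure 130 mm over their backs; the gripper's body (75 mm by 190 mm) begins 47 mm behind the grasp point.
Start: joints at [1.151, 0.342, 1.524, -0, 1.275, -0.146], TCP at [141.94, 505.468, 224.441] pointing down, gripper open.
Joint ranges: [-2.53, 2.53], [-0.77, 2.02], [0.04, 2.7], [-1, 4.14], [0.28, 2.66], [-3.11, 3.11]. Speed limits (rad/s): [2.57, 2.57, 3.14, 3.14, 3.14, 3.14].

INTERFACE

Orientations are given as [roll, pitch, yaw] about the fixed x, y, z axes, in that order (R = Rz(yaw) Ry(pitch) Rx(roll)).
In Python, from plant import bot, viewer, find_in, spot_point gives the robot as it stands.
- The arm moves only by the tool send_rows, never from a script. Its argument "moves" is a list of rows, each a list of 3 entries, a list of its own where there are three numbers: the shift along the tool's x, y, z in mm, then the turn, a rotation vector about the tool's x, y, z in degrees, then the finger opening in mm, from 0 to 91.8. A call has 1 to 20 rows; each row shifts and turns the pose as measured when the row begins, along the tool's axes as they then stand; what a row does not reach is not made up. A row lasts 1/8 s, in which the tool goes at most 62.5 mm and 10.7 degrees, less where a joint would pass 70% of its speed; a pose out of reach is approached as far as the arm can. A call with a gripper value outside its range is refused whole. The fingers move at their own pace and stop on an object; the grip force is fixed at half the most. Time passes only in rows, so rows that do not move let the fingers close. It gives the time, the measured TCP pose, the force and the opening at its end, in the units of the state.
- bot.get_obs(): the state, without advancing time (a new reading comes with each control period).
- viewer.capture(name): name is "side" or "top" or "wrist"; returns the picture (384x512x3 uint8, blue, green, red); there is no depth.
- viewer.camera_model(name): a dict with "fx", "fy", "cx", "cy" (pixels), "distortion" ([k1, k2, p1, p2, k3] as OpenCV has them; the pictures are not rectified), "rvec" (rotation vector, rad) and "tvec" (3), from world to camera coordinates, as OpenCV has them. Camera axes: x right, y down, z forward; pixel columns grow to the right and rows downward; lengths in mm; the calibration is good to about 2 mm. A picture is of the moment at which its call begins: read the wrist's pose just before it. camera_model takes no time and is no camera call; for the wrist camera it gives the pose at the moment of the call.
- bot.close_job(): hands the job in, once; it reports no verdict.
Trained networks look in the newest picture that a camera, given by its name, has taken for a name from the list of things; names that differ only in an ending like _2 or _b are one class to them, and where a whole thing is asked for, a point or a joint stands for the part that bears it (a point fixed in the world has none). Each returns a list of dicts, best first, with "conf" (0 to 1); they miss things now and then, are a little off and sometimes report something else, mostly with a low value. They report only what shows in the picture. A call takes as long as a camera call. They do not tell look-alikes from the thing itself.
- find_in(camera, thing): "extent" ([centre column, centre row, width, height] in pixels, round what is visible of it).
- spot_point(camera, thing): "point" ([column, row] in pixels: a listed point, or the origin of a listed thing).
The state is a dict: "time": time; "joint_positions": joint angles; "dq": joint speeds; "tau": joint torques, N m; "tool_pos": TCP position; "tcp_rot": TCP orientation; "contact_force": force on the tool from outside, world axes, zero at the start; "moment": the same for the moment, N m; "grip_width": finger opening in mm.
Only numpy, scipy, OpenCV 4.12 (cv2) and the standard library are available. Lean on these libraries where they do the work, as an engineer would, in place of code of your own. Each camera call takes 0.05 s, during which the arm holds its last target.

## Working session

There is one attempt and no reset: what is moved stays moved. The work goes in short steps, Python scripts to look and compute and a tool call to move; the robot and the scene stay as the last step left them, time stands still between calls to the robot, and variables do not carry over. Pictures are saved under pics/ and viewed, and the job is handed in when it is done.

Besides the shell and the picture viewer there is one more tool, called after "Call:" by a JSON object that holds its "op" and its "data", one argument or row to a line. send_rows: Moves the arm, as the interface text tells. Its arguments: {"type":"object","properties":{"moves":{"type":"array","items":{"type":"array"}}},"required":["moves"]}

```bash
ls; mkdir -p pics; cat > h.py <<'E'
import numpy as np, cv2
from plant import bot, viewer, find_in, spot_point
def cam(n):
    m=viewer.camera_model(n)
    K=np.array([[m['fx'],0,m['cx']],[0,m['fy'],m['cy']],[0,0,1]],float)
    return K,np.array(m['distortion'],float),np.array(m['rvec'],float).reshape(3),np.array(m['tvec'],float).reshape(3)
def ray(n,px):
    K,d,r,t=cam(n);R=cv2.Rodrigues(r)[0]
    u=cv2.undistortPoints(np.array([[px]],float),K,d)[0,0]
    return -R.T@t, R.T@np.array([u[0],u[1],1.])
def onz(n,px,z):
    c,v=ray(n,px);return c+v*(z-c[2])/v[2]
def proj(n,P):
    K,d,r,t=cam(n);return cv2.projectPoints(np.array(P,float).reshape(-1,3),r,t,K,d)[0][:,0]
E
python3 - <<'E'
from h import *
np.set_printoptions(precision=1,suppress=True)
print(bot.get_obs())
for n in ['side','top','wrist']:
    im=viewer.capture(n);cv2.imwrite(f'pics/{n}0.png',im)
    c,v=ray(n,(256,192));print(n,c,v)
    if n=='wrist':continue
    for th in ['tub','bay','shelf_corner','stop_face','meter','headphones','fluxjar','stop']:
        print(n,th,[(np.round(d['point'],1).tolist(),round(d['conf'],2)) for d in spot_point(n,th)][:3],[(np.round(d['extent'],1).tolist(),round(d['conf'],2)) for d in find_in(n,th)][:3])
print(bot.get_obs()['time'])
E
```

```text
pics
{'time': 0.0, 'joint_positions': array([ 1.2,  0.3,  1.5, -0. ,  1.3, -0.1]), 'dq': array([0., 0., 0., 0., 0., 0.]), 'tau': array([ -0. , -43.1, -24.4,   0.1,   0.1,  -0. ]), 'tool_pos': array([141.8, 505.1, 223.8]), 'tcp_rot': array([-1.6,  0. , -0.3]), 'contact_force': array([-0. ,  0.6,  1.5]), 'moment': array([0., 0., 0.]), 'grip_width': 91.9229015939666}
side [  380.  -1023.   1064.2] [ 0.1  0.8 -0.6]
side tub [([293.9, 148.6], 0.94), ([242.3, 211.7], 0.9), ([189.2, 201.7], 0.9)] [([292.0, 153.3, 29.2, 23.4], 0.91), ([187.6, 200.9, 20.5, 35.9], 0.79), ([244.3, 213.3, 51.2, 48.3], 0.57)]
side bay [] [([325.8, 258.9, 114.3, 179.9], 0.87)]
side shelf_corner [([277.1, 214.8], 0.59)] [([327.2, 260.1, 112.8, 176.5], 0.83)]
side stop_face [([323.2, 321.4], 0.78), ([230.4, 328.8], 0.25)] [([325.9, 321.0, 28.9, 18.4], 0.64), ([326.8, 260.4, 113.5, 177.8], 0.54)]
side meter [([204.8, 171.5], 0.92)] [([206.1, 169.6, 22.5, 35.7], 0.61)]
side headphones [([231.1, 276.4], 0.79)] [([218.3, 274.8, 51.3, 57.3], 0.86)]
side fluxjar [([230.8, 327.1], 0.58)] [([230.8, 323.9, 19.6, 26.9], 0.78)
[... 178 characters left out ...]
33.6, 136.3], 0.7)] [([231.9, 198.8, 56.9, 44.4], 0.96), ([195.2, 261.9, 36.3, 16.9], 0.78)]
top bay [([275.9, 157.4], 0.59)] [([354.1, 229.9, 17.9, 17.0], 0.7), ([284.7, 142.3, 245.8, 69.8], 0.62)]
top shelf_corner [([294.6, 173.0], 0.71)] [([285.4, 141.6, 248.2, 67.4], 0.84)]
top stop_face [([362.3, 160.9], 0.35)] []
top meter [([146.6, 234.1], 0.83)] [([143.7, 235.3, 48.0, 30.3], 0.58)]
top headphones [([349.7, 229.8], 0.66), ([298.3, 229.3], 0.56)] [([297.4, 237.6, 52.9, 43.2], 0.57)]
top fluxjar [([350.0, 228.1], 0.8)] [([354.2, 229.8, 18.2, 17.5], 0.76), ([145.4, 234.7, 46.1, 29.7], 0.33)]
top stop [] [([285.2, 142.2, 250.3, 69.0], 0.59)]
wrist [ 62.5 527.7 384.7] [ 0.3 -0.1 -1. ]
1.75
```

View pics/side0.png

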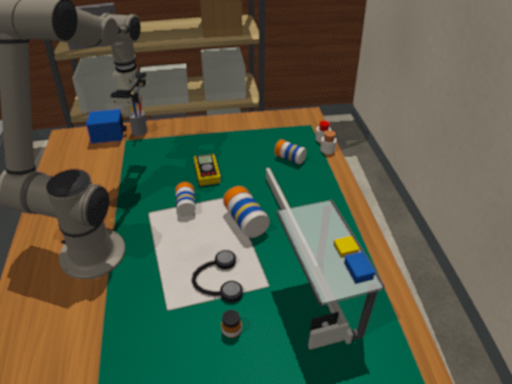

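View pics/top0.png

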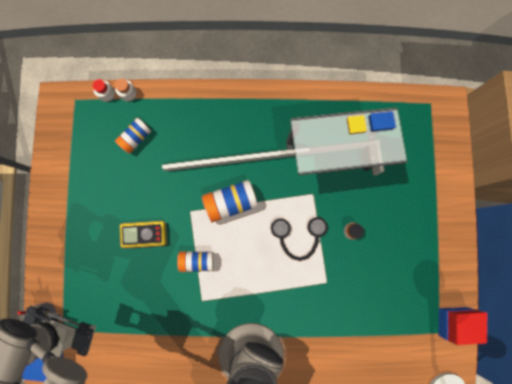

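View pics/wrist0.png

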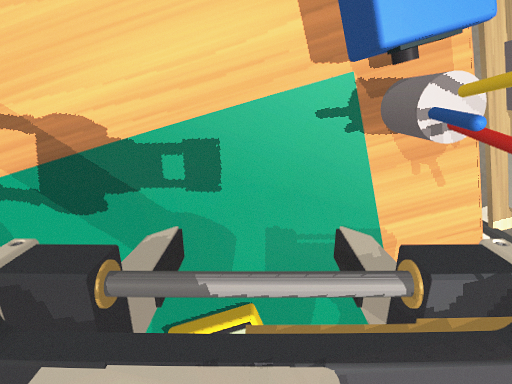

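```bash
python3 - <<'E'
import cv2
t=cv2.imread('pics/top0.png');s=cv2.imread('pics/side0.png')
cv2.imwrite('pics/tz1.png',cv2.resize(t[100:230,150:300],None,fx=5,fy=4.5,interpolation=cv2.INTER_CUBIC)[:600])
cv2.imwrite('pics/tz1.png',cv2.resize(t[110:230,150:310],None,fx=5,fy=5,interpolation=cv2.INTER_CUBIC))
cv2.imwrite('pics/tz2.png',cv2.resize(t[90:210,270:430],None,fx=5,fy=5,interpolation=cv2.INTER_CUBIC))
cv2.imwrite('pics/sz1.png',cv2.resize(s[160:280,215:375],None,fx=5,fy=5,interpolation=cv2.INTER_CUBIC))
cv2.imwrite('pics/sz2.png',cv2.resize(s[240:360,255:415],None,fx=5,fy=5,interpolation=cv2.INTER_CUBIC))
E
```

```text
(no output)
```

View pics/tz1.png

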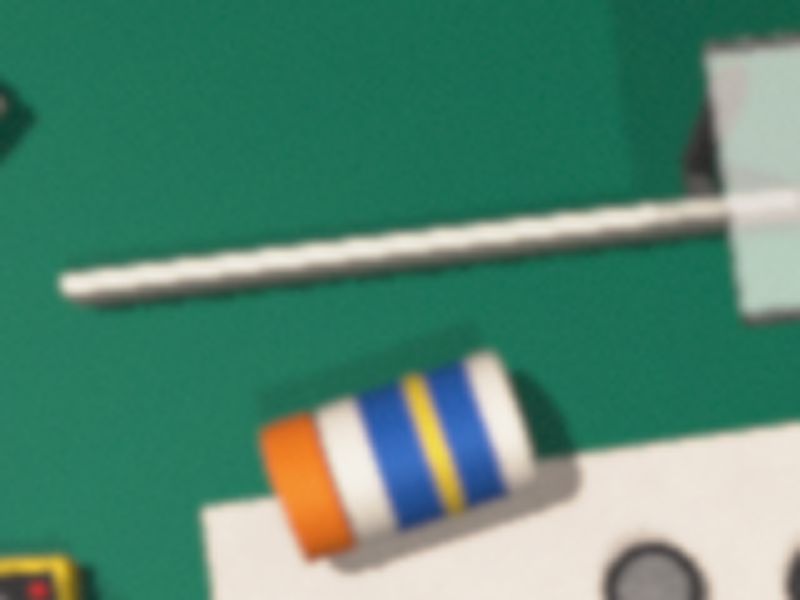

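View pics/tz2.png

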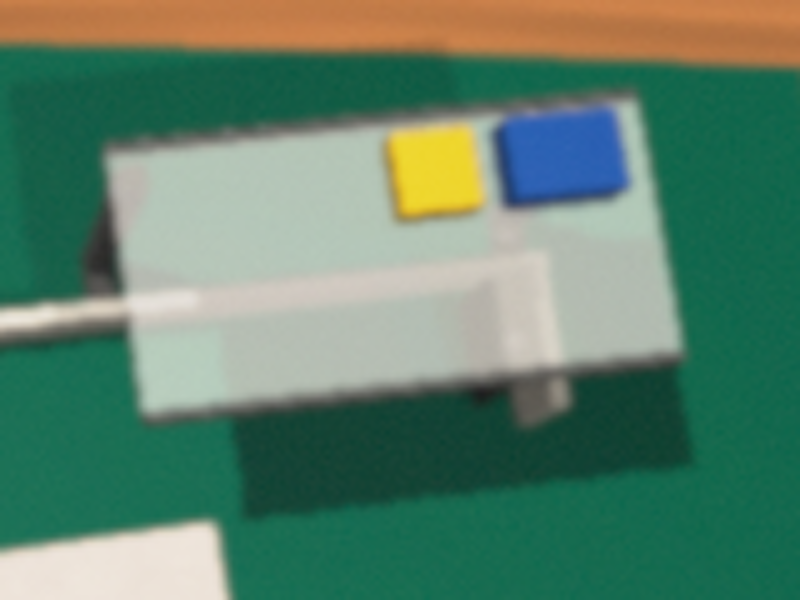

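View pics/sz1.png

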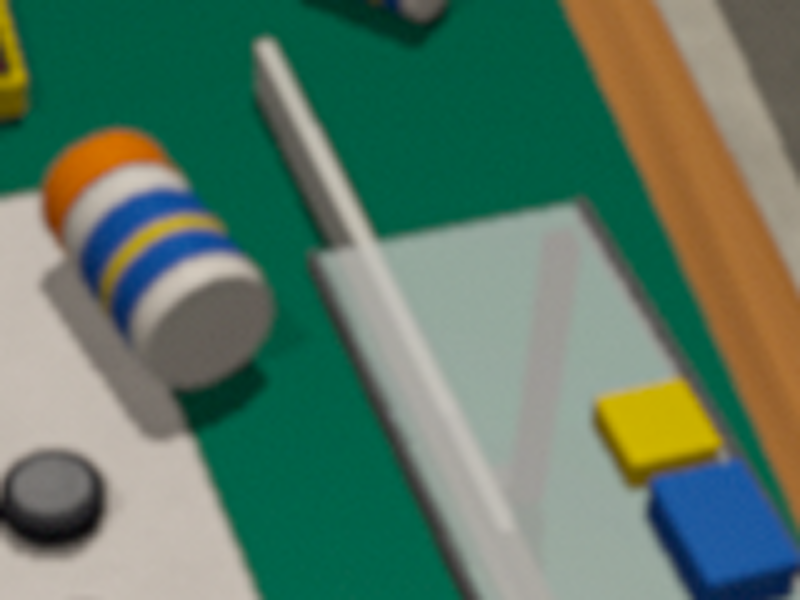

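View pics/sz2.png

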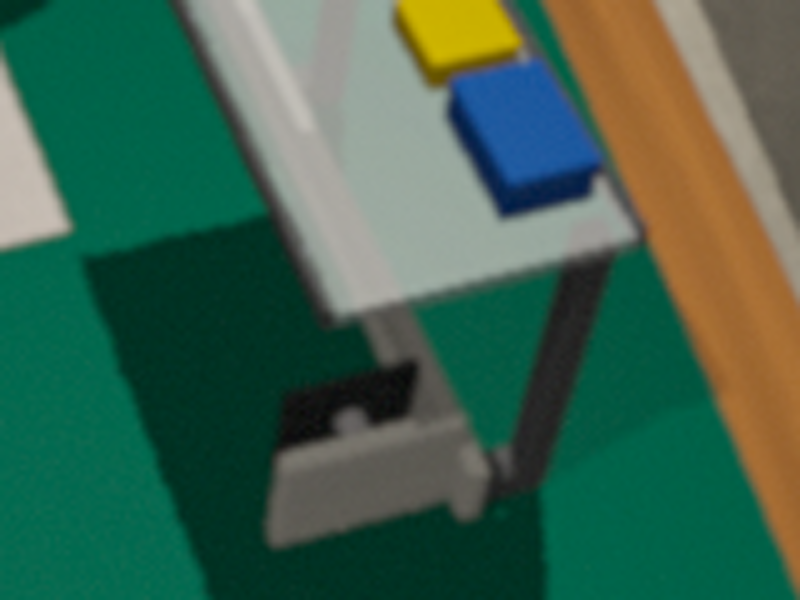

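```bash
cat > fit.py <<'E'
from h import *
from scipy.optimize import least_squares
np.set_printoptions(precision=2,suppress=True)
def q(o,u): return ((u[0]+.5)/5-.5+o[0],(u[1]+.5)/5-.5+o[1])
T1=(150,110);T2=(270,90);S1=(215,160);S2=(255,240)
C=[('top',q(T1,(62,292)),(0,390,45)),('top',q(T1,(60,274)),(12,390,45)),
('top',q(T2,(143,418)),(-101.5,-30,215)),('top',q(T2,(682,357)),(-101.5,-350,215)),('top',q(T2,(105,148)),(63.5,-30,230)),('top',q(T2,(637,95)),(63.5,-350,230)),
('side',q(S1,(312,255)),(-101.5,-30,230)),('side',q(S1,(582,200)),(63.5,-30,230)),('side',q(S2,(643,235)),(63.5,-350,230)),('side',q(S2,(328,322)),(-101.5,-350,215)),
('side',q(S1,(255,45)),(0,390,45)),('side',q(S1,(258,102)),(0,390,0)),('side',q(S1,(278,39)),(12,390,45))]
def tf(p,P):
    c,s=np.cos(p[2]),np.sin(p[2]);P=np.asarray(P,float)
    return np.stack([p[0]+c*P[...,0]-s*P[...,1],p[1]+s*P[...,0]+c*P[...,1],P[...,2]],-1)
if __name__=='__main__':
    def f(p): return np.concatenate([proj(n,tf(p,P))[0]-np.array(u) for n,u,P in C])
    r=least_squares(f,[560,0,0.1],loss='soft_l1');p=r.x;print(p,np.degrees(p[2]));print(f(p).reshape(-1,2))
    for n in['side','top']:
        r2=least_squares(lambda p:np.concatenate([proj(n,tf(p,P))[0]-np.array(u) for m,u,P in C if m==n]),p);print(n,r2.x)
    # tub
    a=np.linspace(0,2*np.pi,60)
    cyl=np.concatenate([np.stack([47.5*np.cos(a),0*a+y,47.5+47.5*np.sin(a)],-1) for y in(-80,80)])
    ims={n:cv2.imread(f'pics/{n}0.png') for n in('top','side')}
    poly={'top':[q(T1,u) for u in[(260,428),(312,558),(330,556),(520,490),(537,470),(520,410),(492,350),(475,352),(300,410)]],
          'side':[q(S1,u) for u in[(45,195),(55,165),(80,138),(118,128),(160,140),(172,165),(240,262),(272,295),(270,330),(240,368),(190,388),(150,375),(60,240)]]}
    M={}
    for n in poly:
        m=np.zeros((384*4,512*4),np.uint8);cv2.fillPoly(m,[np.round((np.array(poly[n])+.5)*4-.5).astype(int)],1);M[n]=m
    def cost(t,only=None):
        c=0
        for n in M:
            if only and n!=only: continue
            h=cv2.convexHull(proj(n,tf(t,cyl)).astype(np.float32))[:,0]
            m=np.zeros_like(M[n]);cv2.fillPoly(m,[np.round((h+.5)*4-.5).astype(int)],1)
            c+=(m!=M[n]).sum()/M[n].sum()
        return c
    from scipy.optimize import minimize
    t0=onz('top',(230,199),47.5);
    for o in(None,'top','side'):
        b=minimize(cost,[t0[0],t0[1],0.3],args=(o,),method='Nelder-Mead',options=dict(initial_simplex=[[t0[0],t0[1],.3],[t0[0]+15,t0[1],.3],[t0[0],t0[1]+15,.3],[t0[0],t0[1],.5]]));print('tub',o,b.x,np.degrees(b.x[2]),b.fun)
        if o is None:t=b.x
    c,s=np.cos(p[2]),np.sin(p[2]);d=t[:2]-p[:2];print('tub in bay',c*d[0]+s*d[1],-s*d[0]+c*d[1],np.degrees(t[2]-p[2]))
    for th,z in(('meter',0),('headphones',0),('fluxjar',0)):
        for n,u in {'meter':[('top',(144,235)),('side',(206,171))],'headphones':[('top',(299,228)),('side',(228,276))],'fluxjar':[('side',(231,333)),('top',(352,230))]}[th]:
            w=onz(n,u,z);d=w[:2]-p[:2];print(th,n,w,'bay',c*d[0]+s*d[1],-s*d[0]+c*d[1])
    for n in ims:
        im=cv2.resize(ims[n],None,fx=1.5,fy=1.5)
        def pl(P,col):
            cv2.polylines(im,[np.round(proj(n,P)*1.5).astype(int)],False,col,1)
        pl(tf(p,[(0,390,45),(0,-290,45),(12,-290,45),(12,390,45),(0,390,45),(0,390,0),(0,-290,0)]),(0,0,255))
        pl(tf(p,[(-101.5,-30,215),(-101.5,-350,215),(63.5,-350,215),(63.5,-30,215),(-101.5,-30,215)]),(255,0,255))
        pl(tf(t,cyl),(0,0,0))
        cv2.imwrite(f'pics/ov_{n}.png',im)
E
python3 fit.py
```

```text
[667.61 -84.87   0.13] 7.398026410326582
[[ 0.65 -0.08]
 [ 0.74  0.01]
 [ 0.38  1.39]
 [-0.66  1.23]
 [ 0.79 -1.46]
 [ 0.52 -1.66]
 [-0.78 -1.43]
 [ 0.81 -1.23]
 [ 1.61 -1.95]
 [-1.23  1.46]
 [ 0.5  -0.91]
 [-0.28 -2.84]
 [-1.02 -0.23]]
side [667.09 -87.77   0.13]
top [667.32 -83.65   0.13]Traceback (most recent call last):
  File "fit.py", line 38, in <module>
    b=minimize(cost,[t0[0],t0[1],0.3],args=(o,),method='Nelder-Mead',options=dict(initial_simplex=[[t0[0],t0[1],.3],[t0[0]+15,t0[1],.3],[t0[0],t0[1]+15,.3],[t0[0],t0[1],.5]]));print('tub',o,b.x,np.degrees(b.x[2]),b.fun)
    res = _minimize_neldermead(fun, x0, args, callback, bounds=bounds,
                               **options)
    fxr = func(xr)
    fx = function(np.copy(x), *(wrapper_args + args))
  File "fit.py", line 31, in cost
    h=cv2.convexHull(proj(n,tf(t,cyl)).astype(np.float32))[:,0]
                     ~~~~^^^^^^^^^^^^^
  File "h.py", line 14, in proj
    K,d,r,t=cam(n);return cv2.projectPoints(np.array(P,float).reshape(-1,3),r,t,K,d)[0][:,0]
            ~~~^^^
  File "h.py", line 4, in cam
    m=viewer.camera_model(n)
ValueError: time passes only in moves, steps and waits
```

```bash
python3 - <<'E'
s=open('h.py').read()
s=s.replace("def cam(n):\n    m=viewer.camera_model(n)","_c={}\ndef cam(n):\n    if n not in _c or n=='wrist': _c[n]=viewer.camera_model(n)\n    m=_c[n]")
open('h.py','w').write(s)
E
python3 fit.py
```

```text
[667.61 -84.87   0.13] 7.398026410326582
[[ 0.65 -0.08]
 [ 0.74  0.01]
 [ 0.38  1.39]
 [-0.66  1.23]
 [ 0.79 -1.46]
 [ 0.52 -1.66]
 [-0.78 -1.43]
 [ 0.81 -1.23]
 [ 1.61 -1.95]
 [-1.23  1.46]
 [ 0.5  -0.91]
 [-0.28 -2.84]
 [-1.02 -0.23]]
side [667.09 -87.77   0.13]
top [667.32 -83.65   0.13]
tub None [510.9   75.31   0.33] 18.943333757832338 0.09988143189779011
tub top [510.79  75.81   0.34] 19.399683312220766 0.040415854450942174
tub side [510.84  77.28   0.3 ] 17.268732364523466 0.0515551198645397
tub in bay -134.77354590582064 179.0258778454966 11.545307347505757
meter top [393.92 368.63   0.  ] bay -213.01833534119882 484.96782832332485
meter side [394.73 373.67   0.  ] bay -211.5654123714091 489.8589964018821
headphones top [ 423.8  -157.32    0.  ] bay -251.1047952099855 -40.454177813627496
headphones side [ 426.5  -152.98    0.  ] bay -247.87087760599297 -36.498148348703495
fluxjar side [ 413.79 -351.46    0.  ] bay -286.03098668512206 -231.68829293671214
fluxjar top [ 417.91 -339.23    0.  ] bay -280.36805424805806 -220.09231546073372
```

View pics/ov_top.png

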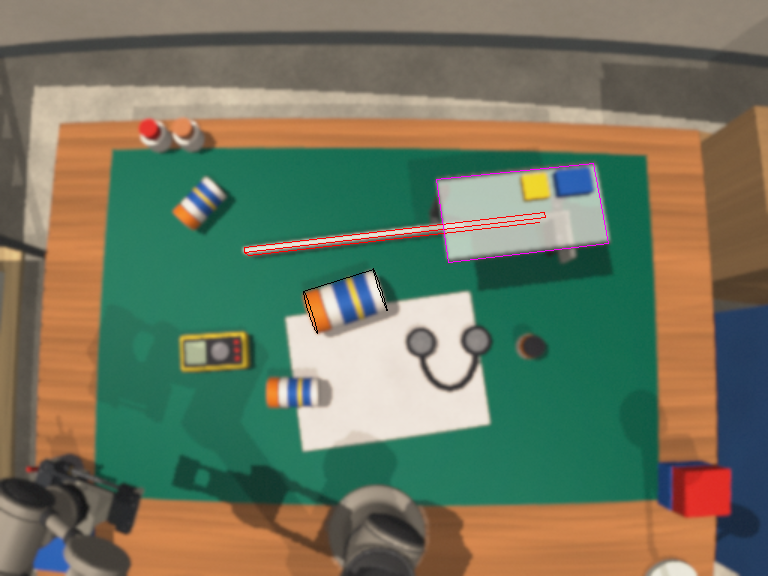

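View pics/ov_side.png

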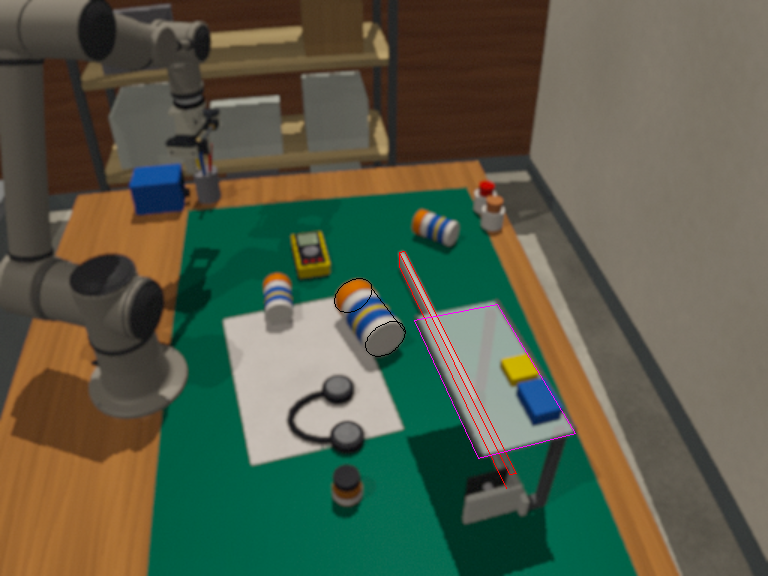

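```bash
cat > nav.py <<'E'
from h import *
from scipy.spatial.transform import Rotation as Ro
np.set_printoptions(precision=2,suppress=True)
BAY=np.array([667.5,-84.8,0.1300])
def Rb(): return Ro.from_euler('z',BAY[2]).as_matrix()
def w2b(p): return Rb().T@(np.asarray(p,float)-[BAY[0],BAY[1],0])
def b2w(p): return Rb()@np.asarray(p,float)+[BAY[0],BAY[1],0]
def tool(): 
    o=bot.get_obs();return o,np.array(o['tool_pos']),Ro.from_euler('xyz',o['tcp_rot']).as_matrix()
def lean(deg,yaw=0):  # tool axes in world: fingers y, jaws z along bay y
    t=np.radians(deg);y=np.array([np.sin(t),0,-np.cos(t)]);return y
def show():
    o,p,R=tool();print('t',round(o['time'],2),'bay pos',w2b(p),'grip',round(o['grip_width'],1),'F bay',Rb().T@o['contact_force']);print('axes in bay (cols x,y,z)\n',Rb().T@R);print('q',o['joint_positions'])
def go(pb,Rbay):
    o,p,R=tool();Rt=Rb()@Rbay
    rv=Ro.from_matrix(R.T@Rt).as_rotvec(degrees=True)
    print('shift tool',R.T@(b2w(pb)-p),'rotvec',rv,'|rot|',np.linalg.norm(rv))
def pose(leandeg,sgn,back=0):
    t=np.radians(leandeg);y=np.array([np.sin(t),0,-np.cos(t)]);z=np.array([0,sgn,0.]);x=np.cross(y,z)
    R=np.stack([x,y,z],1);return R
E
python3 - <<'E'
from nav import *
show()
o,p,R=tool();K,d,r,t=cam('wrist');c=-cv2.Rodrigues(r)[0].T@t
print('cam in tool',R.T@(c-p))
for s in(1,-1):
    print(s);go((-190,179,150),pose(0,s)); print(pose(40,s))
E
```

```text
t 1.75 bay pos [-444.61  653.41  224.45] grip 91.7 F bay [ 0.62 -1.05  0.28]
axes in bay (cols x,y,z)
 [[ 0.92  0.    0.39]
 [-0.39  0.    0.92]
 [ 0.   -1.    0.  ]]
q [ 1.15  0.34  1.52 -0.    1.28 -0.15]
cam in tool [ -82.5  -160.23   -0.02]
1
shift tool [ 420.53   74.43 -336.23] rotvec [ -0.   -23.13   0.  ] |rot| 23.134986477535655
[[ 0.77  0.64  0.  ]
 [-0.    0.    1.  ]
 [ 0.64 -0.77  0.  ]]
-1
shift tool [ 420.53   74.43 -336.23] rotvec [ -0.   156.87  -0.01] |rot| 156.86501412184487
[[-0.77  0.64  0.  ]
 [-0.    0.   -1.  ]
 [-0.64 -0.77  0.  ]]
```

Call:
{"op": "send_rows", "data": {
  "moves": [
    [[0, 0, 0], [0, -7.7, 0], 91.8],
    [[0, 0, 0], [0, -7.7, 0], 91.8],
    [[0, 0, 0], [0, -7.7, 0], 91.8],
    [[23, 0, -48], [0, 0, 0], 91.8],
    [[23, 0, -48], [0, 0, 0], 91.8],
    [[23, 0, -48], [0, 0, 0], 91.8],
    [[23, 0, -48], [0, 0, 0], 91.8],
    [[23, 0, -48], [0, 0, 0], 91.8],
    [[23, 0, -48], [0, 0, 0], 91.8],
    [[23, 0, -48], [0, 0, 0], 91.8],
    [[23, 0, -48], [0, 0, 0], 91.8],
    [[23, 0, -48], [0, 0, 0], 91.8],
    [[0, 0, 0], [0, 0, 0], 91.8]
  ]
}}

```text
time: 3.38
tool_pos: [417.8, 96.3, 225.4]
tcp_rot: [-1.569, -0.007, 0.145]
contact_force: [-0.6, 0.7, 0.1]
grip_width: 91.9
```

```bash
python3 - <<'E'
from nav import *
show()
go((-218,179,59),pose(0,1))
E
```

```text
t 3.38 bay pos [-224.1   211.98  225.41] grip 91.9 F bay [-0.49  0.79  0.08]
axes in bay (cols x,y,z)
 [[ 1.    0.01 -0.02]
 [ 0.02  0.    1.  ]
 [ 0.01 -1.    0.  ]]
q [ 0.05  0.16  1.77  0.    1.21 -1.67]
shift tool [  4.41 166.37 -33.41] rotvec [-0.12  0.89  0.4 ] |rot| 0.9834211163043434
```

Call:
{"op": "send_rows", "data": {
  "moves": [
    [[4, 10, -33], [0, -0.9, 0.4], 91.8],
    [[0, 40, 0], [0, 0, 0], 91.8],
    [[0, 40, 0], [0, 0, 0], 91.8],
    [[0, 40, 0], [0, 0, 0], 91.8],
    [[0, 25, 0], [0, 0, 0], 91.8],
    [[0, 0, 0], [0, 0, 0], 91.8]
  ]
}}

```text
time: 4.12
tool_pos: [426.2, 67.6, 67.6]
tcp_rot: [-1.568, -0.003, 0.163]
contact_force: [0.4, -1.1, -0.0]
grip_width: 91.7
```

```bash
python3 - <<'E'
from nav import *
show()
go((-218,179,59),pose(0,1))
for n in('side','top','wrist'): cv2.imwrite(f'pics/{n}1.png',cv2.resize(viewer.capture(n),None,fx=1.5,fy=1.5))
E
```

```text
t 4.12 bay pos [-219.5   182.41   67.65] grip 91.7 F bay [ 0.3  -1.11 -0.02]
axes in bay (cols x,y,z)
 [[ 1.    0.   -0.03]
 [ 0.03  0.    1.  ]
 [ 0.   -1.    0.  ]]
q [-0.02  0.39  1.98  0.01  0.77 -1.76]
shift tool [ 1.36  8.64 -3.49] rotvec [-0.18  1.9   0.18] |rot| 1.9170472497534576
```

View pics/side1.png

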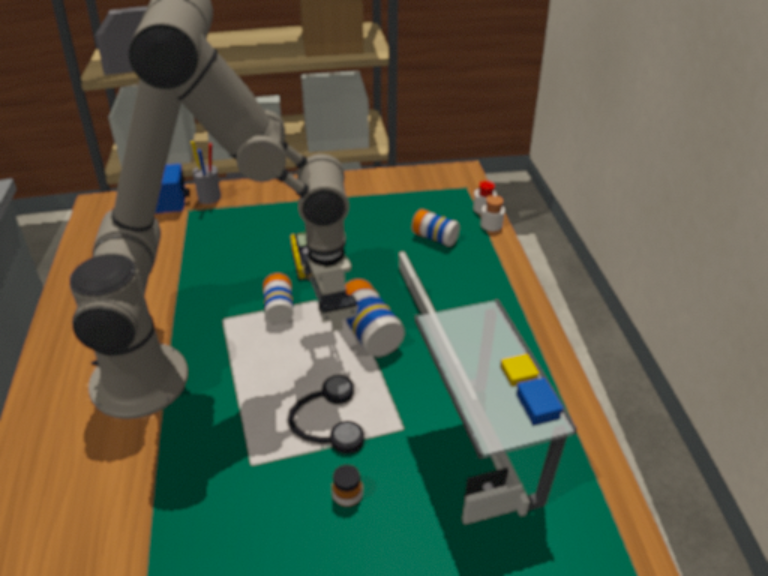

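View pics/top1.png

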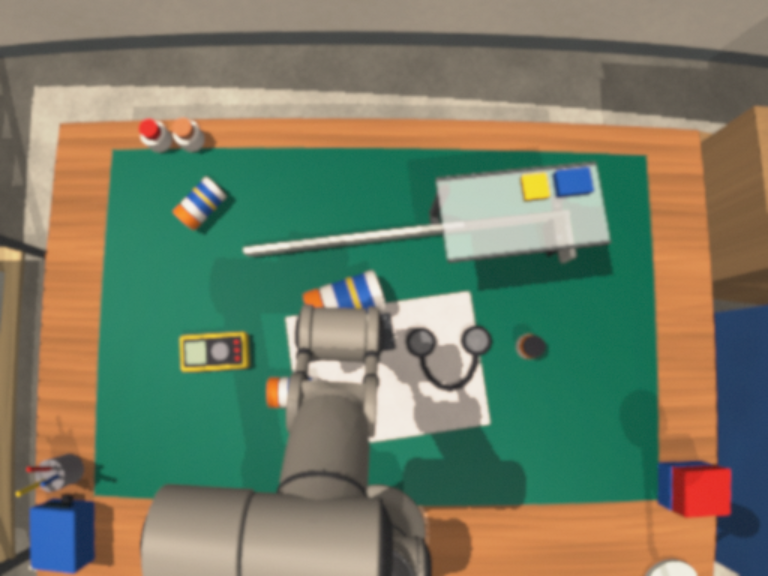

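View pics/wrist1.png

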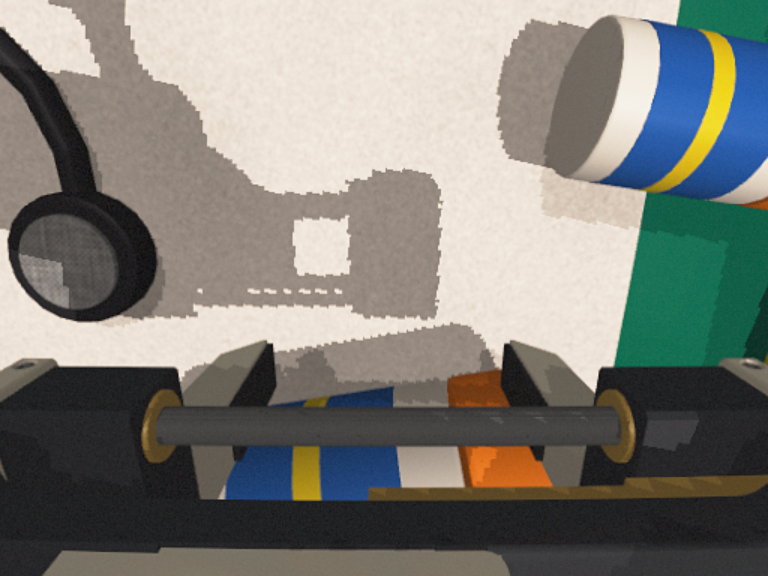

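Call:
{"op": "send_rows", "data": {
  "moves": [
    [[0, 8, 0], [0, 1.9, 0.2], 91.8],
    [[4, 0, 0], [0, 0, 0], 91.8],
    [[4, 0, 0], [0, 0, 0], 91.8],
    [[4, 0, 0], [0, 0, 0], 91.8],
    [[4, 0, 0], [0, 0, 0], 91.8],
    [[4, 0, 0], [0, 0, 0], 91.8],
    [[4, 0, 0], [0, 0, 0], 91.8],
    [[4, 0, 0], [0, 0, 0], 91.8],
    [[4, 0, 0], [0, 0, 0], 91.8],
    [[4, 0, 0], [0, 0, 0], 91.8],
    [[4, 0, 0], [0, 0, 0], 91.8]
  ]
}}

```text
time: 5.65
tool_pos: [472.3, 72.8, 64.3]
tcp_rot: [-1.569, -0.01, 0.128]
contact_force: [-1.0, -0.0, 0.8]
grip_width: 91.9
```

```bash
python3 - <<'E'
from nav import *
show()
go((-150,179,59),pose(0,1))
for n in('side','wrist'): cv2.imwrite(f'pics/{n}2.png',cv2.resize(viewer.capture(n),None,fx=1.5,fy=1.5))
E
```

```text
t 5.65 bay pos [-173.08  181.6    64.32] grip 91.9 F bay [-1.01  0.09  0.81]
axes in bay (cols x,y,z)
 [[ 1.    0.01  0.  ]
 [-0.    0.    1.  ]
 [ 0.01 -1.    0.  ]]
q [-0.01  0.46  1.87  0.    0.81 -1.71]
shift tool [23.04  5.54 -2.55] rotvec [-0.08 -0.13  0.56] |rot| 0.5773911137132003
```

View pics/side2.png

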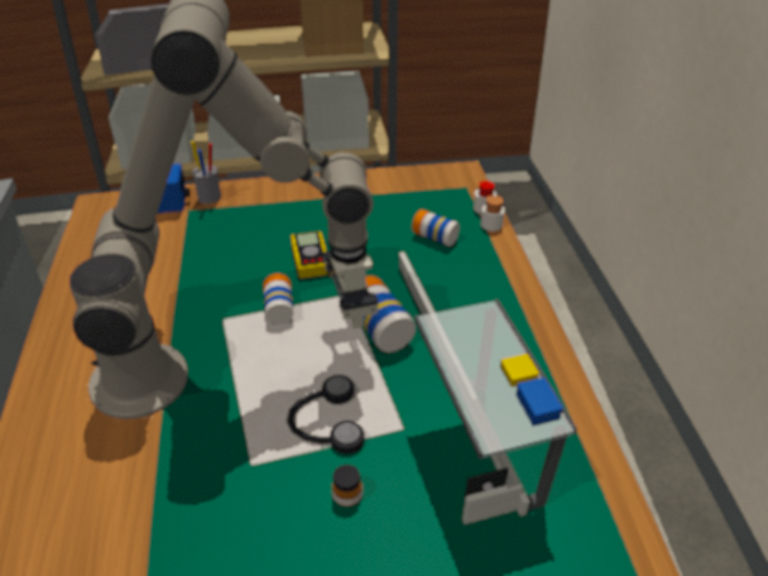

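View pics/wrist2.png

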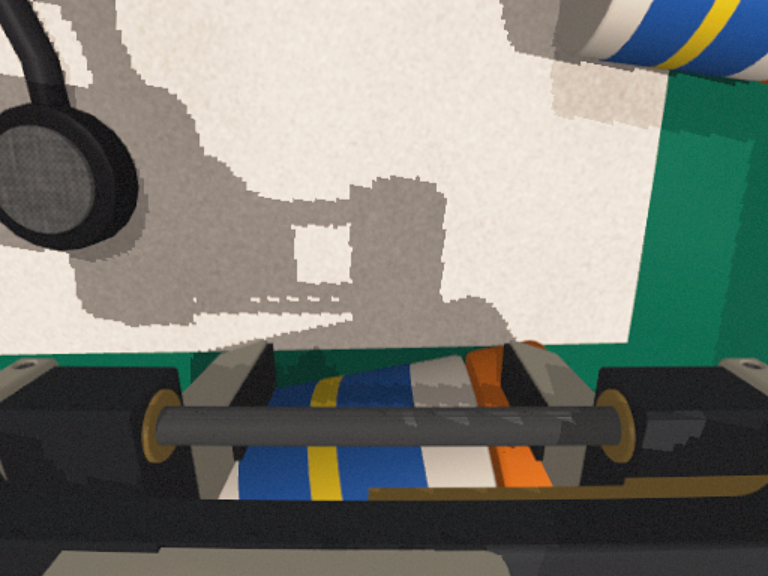

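Call:
{"op": "send_rows", "data": {
  "moves": [
    [[4, 5.5, -2], [0, 0, 0.6], 91.8],
    [[4, 0.5, 0], [0, 0, 0], 91.8],
    [[4, 0.5, 0], [0, 0, 0], 91.8],
    [[4, 0, 0], [0, 0, 0], 91.8],
    [[4, 0, 0], [0, 0, 0], 91.8],
    [[4, 0, 0], [0, 0, 0], 91.8],
    [[4, 0, 0], [0, 0, 0], 91.8],
    [[4, 0, 0], [0, 0, 0], 91.8],
    [[4, 0, 0], [0, 0, 0], 91.8],
    [[4, 0, 0], [0, 0, 0], 91.8],
    [[4, 0, 0], [0, 0, 0], 91.8],
    [[3, 0, 0], [0, 0, 0], 91.8]
  ]
}}

```text
time: 7.25
tool_pos: [521.0, 77.5, 57.0]
tcp_rot: [-1.568, 0.005, 0.128]
contact_force: [-4.2, 1.4, 3.2]
grip_width: 91.7
```

```bash
python3 - <<'E'
from nav import *
show()
go((-105,179,59),pose(0,1))
for n in('side','top','wrist'): cv2.imwrite(f'pics/{n}3.png',cv2.resize(viewer.capture(n),None,fx=1.5,fy=1.5))
E
```

```text
t 7.25 bay pos [-124.23  179.89   56.98] grip 91.7 F bay [-4.02  1.98  3.15]
axes in bay (cols x,y,z)
 [[ 1. -0.  0.]
 [-0.  0.  1.]
 [-0. -1.  0.]]
q [ 0.    0.54  1.72  0.    0.88 -1.7 ]
shift tool [19.22 -2.12 -0.85] rotvec [-0.14 -0.11 -0.28] |rot| 0.32799661474900177
```

View pics/side3.png

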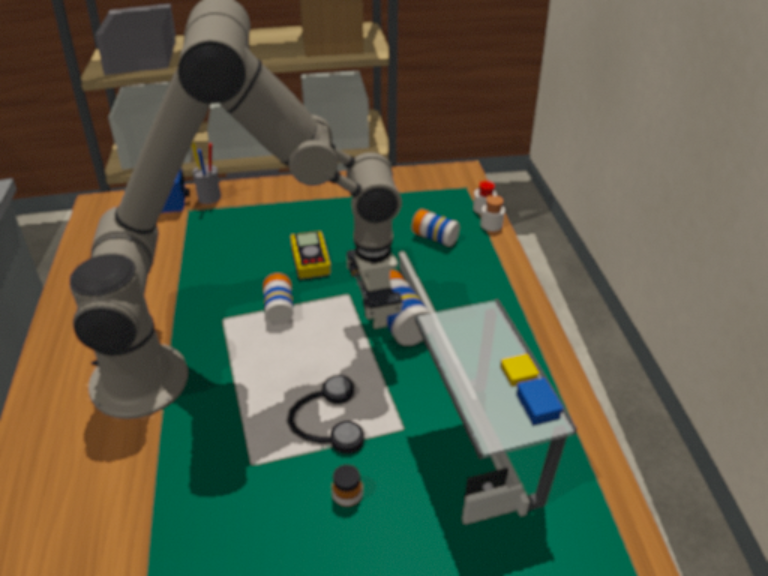

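View pics/top3.png

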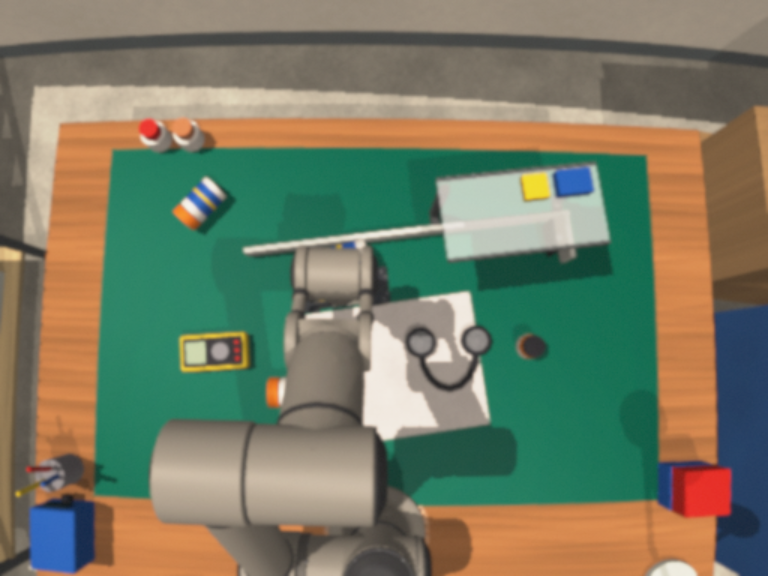

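View pics/wrist3.png

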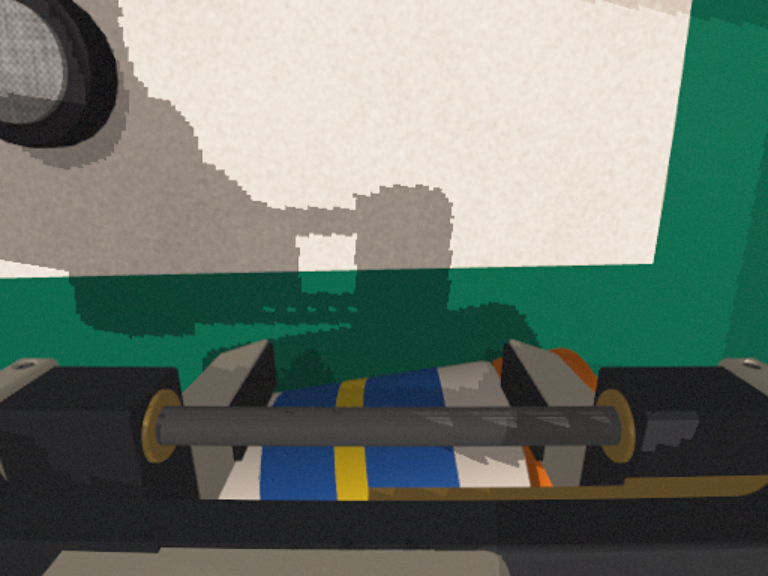

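Call:
{"op": "send_rows", "data": {
  "moves": [
    [[2.5, -1.5, 0], [0, 0, 0], 91.8],
    [[2.5, 0, 0], [0, 0, 0], 91.8],
    [[2.5, 0, 0], [0, 0, 0], 91.8],
    [[2.5, 0, 0], [0, 0, 0], 91.8]
  ]
}}

```text
time: 7.9
tool_pos: [531.4, 79.0, 58.6]
tcp_rot: [-1.568, 0.004, 0.128]
contact_force: [-3.7, 0.9, 3.0]
grip_width: 92.3
```

```bash
python3 - <<'E'
from nav import *
show()
E
```

```text
t 7.9 bay pos [-113.71  180.02   58.65] grip 92.3 F bay [-3.51  1.32  3.04]
axes in bay (cols x,y,z)
 [[ 1. -0.  0.]
 [-0.  0.  1.]
 [-0. -1.  0.]]
q [ 0.    0.55  1.69  0.    0.9  -1.7 ]
```

Call:
{"op": "send_rows", "data": {
  "moves": [
    [[2, 0, 0], [0, 0, 0], 91.8],
    [[2, 0, 0], [0, 0, 0], 91.8],
    [[2, 0, 0], [0, 0, 0], 91.8]
  ]
}}

```text
time: 8.28
tool_pos: [537.7, 80.0, 58.8]
tcp_rot: [-1.568, 0.004, 0.128]
contact_force: [-4.6, 2.4, 3.8]
grip_width: 91.9
```

```bash
python3 - <<'E'
from nav import *
show()
for n in('side','wrist'): cv2.imwrite(f'pics/{n}4.png',cv2.resize(viewer.capture(n),None,fx=1.5,fy=1.5))
E
```

```text
t 8.28 bay pos [-107.31  180.27   58.77] grip 91.9 F bay [-4.27  2.99  3.85]
axes in bay (cols x,y,z)
 [[ 1. -0.  0.]
 [-0.  0.  1.]
 [-0. -1.  0.]]
q [ 0.01  0.56  1.68  0.    0.91 -1.7 ]
```

View pics/wrist4.png

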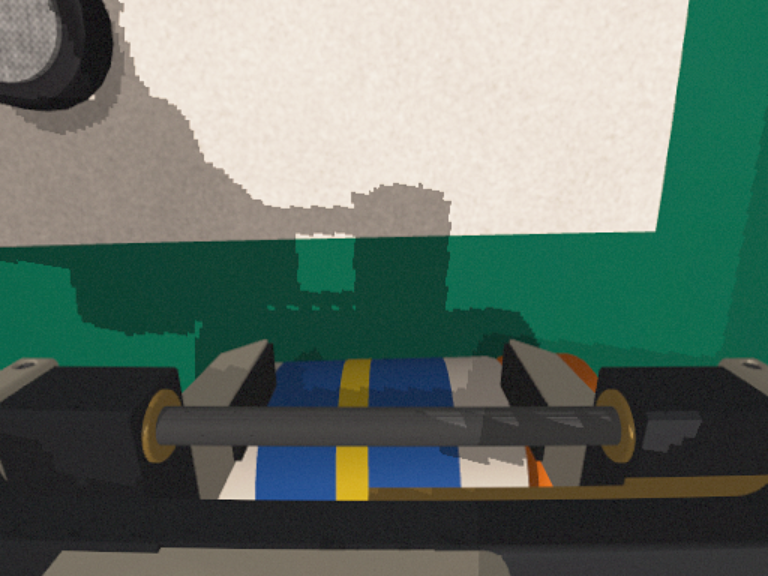

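View pics/side4.png

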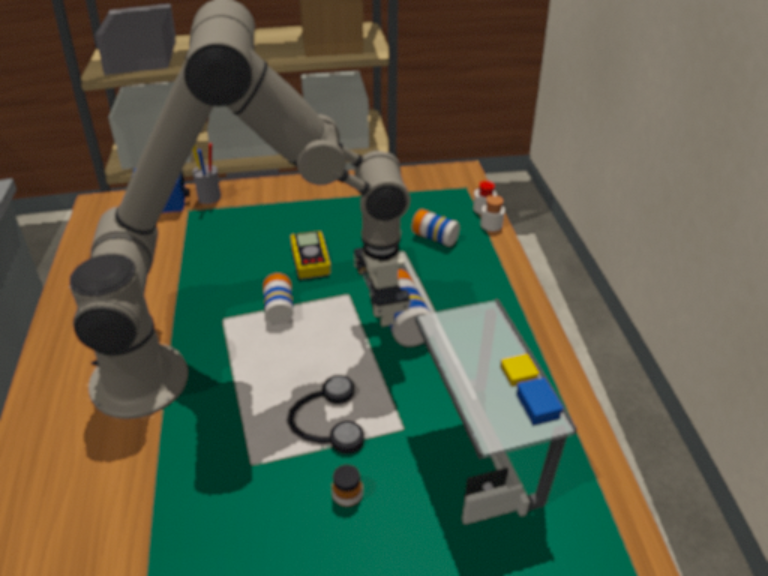

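Call:
{"op": "send_rows", "data": {
  "moves": [
    [[1.5, 0, 0], [0, 0, 0], 91.8],
    [[1.5, 0, 0], [0, 0, 0], 91.8]
  ]
}}

```text
time: 8.62
tool_pos: [540.9, 80.4, 58.7]
tcp_rot: [-1.568, 0.004, 0.128]
contact_force: [-4.9, 1.4, 5.2]
grip_width: 91.9
```

```bash
python3 - <<'E'
from nav import *
show()
E
```

```text
t 8.62 bay pos [-104.16  180.22   58.72] grip 91.9 F bay [-4.64  2.01  5.21]
axes in bay (cols x,y,z)
 [[ 1. -0.  0.]
 [-0.  0.  1.]
 [-0. -1.  0.]]
q [ 0.01  0.57  1.67  0.    0.91 -1.69]
```

Call:
{"op": "send_rows", "data": {
  "moves": [
    [[1.5, 0, 0], [0, 0, 0], 91.8],
    [[1.5, 0, 0], [0, 0, 0], 91.8]
  ]
}}

```text
time: 8.88
tool_pos: [541.3, 80.6, 58.6]
tcp_rot: [-1.568, 0.01, 0.128]
contact_force: [-8.8, -0.3, 9.3]
grip_width: 91.9
```

```bash
python3 - <<'E'
from nav import *
show()
for n in('side','wrist'): cv2.imwrite(f'pics/{n}5.png',viewer.capture(n))
a=cv2.imread('pics/side5.png')[150:270,200:360];cv2.imwrite('pics/side5z.png',cv2.resize(a,None,fx=5,fy=5,interpolation=cv2.INTER_CUBIC))
E
```

```text
t 8.88 bay pos [-103.7   180.4    58.63] grip 91.9 F bay [-8.78  0.81  9.31]
axes in bay (cols x,y,z)
 [[ 1.   -0.01  0.  ]
 [-0.    0.    1.  ]
 [-0.01 -1.    0.  ]]
q [ 0.01  0.57  1.66  0.    0.92 -1.69]
```

View pics/wrist5.png

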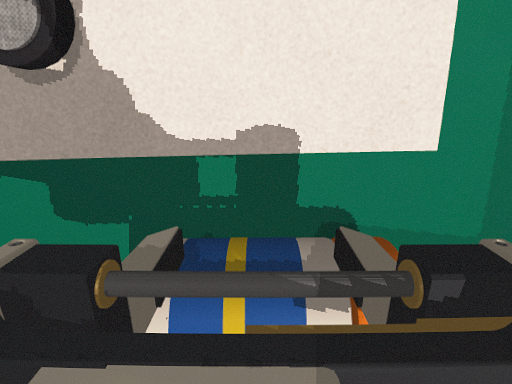

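View pics/side5z.png

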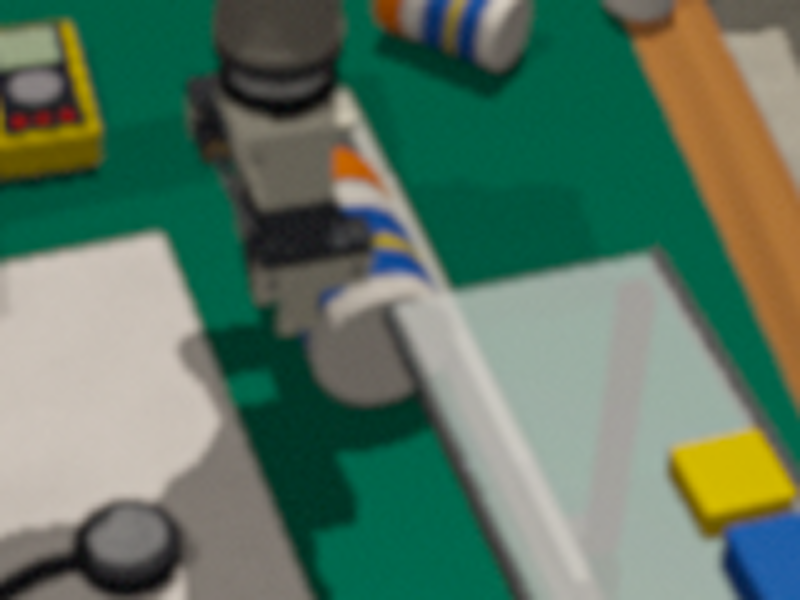

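Call:
{"op": "send_rows", "data": {
  "moves": [
    [[-1, 0, 0], [0, 0, 0], 91.8],
    [[-2, 0, 0], [0, 0, 0], 91.8],
    [[-4, 0, 0], [0, 0, 0], 91.8],
    [[-12, 0, 0], [0, 0, 0], 91.8],
    [[-25, 0, 0], [0, 0, 0], 91.8],
    [[-10, -40, 0], [0, 0, 0], 60],
    [[0, -45, 20], [0, 0, 0], 30],
    [[0, -45, 50], [0, 0, 0], 0],
    [[0, 0, 50], [0, 0, 0], 0],
    [[0, 0, 30], [0, 0, 0], 0],
    [[0, 0, 0], [0, 0, 0], 0]
  ]
}}

```text
time: 10.35
tool_pos: [466.6, 220.2, 189.9]
tcp_rot: [-1.568, 0.004, 0.124]
contact_force: [0.2, -0.7, 0.4]
grip_width: 36.2
```

```bash
python3 - <<'E'
from nav import *
show()
go((-57.5,320,150),pose(40,1))
for n in('side','top','wrist'): cv2.imwrite(f'pics/{n}6.png',viewer.capture(n))
a=cv2.imread('pics/top6.png')[110:230,150:310];cv2.imwrite('pics/top6z.png',cv2.resize(a,None,fx=5,fy=5,interpolation=cv2.INTER_CUBIC))
a=cv2.imread('pics/side6.png')[150:270,200:360];cv2.imwrite('pics/side6z.png',cv2.resize(a,None,fx=5,fy=5,interpolation=cv2.INTER_CUBIC))
E
```

```text
t 10.35 bay pos [-159.64  328.51  189.89] grip 36.2 F bay [ 0.1  -0.7   0.41]
axes in bay (cols x,y,z)
 [[ 1.   -0.    0.01]
 [-0.01  0.    1.  ]
 [-0.   -1.    0.  ]]
q [ 0.29  0.36  1.6   0.    1.19 -1.41]
shift tool [102.34  39.49  -8.01] rotvec [ -0.03  -0.38 -40.21] |rot| 40.21382363502474
```

View pics/top6z.png

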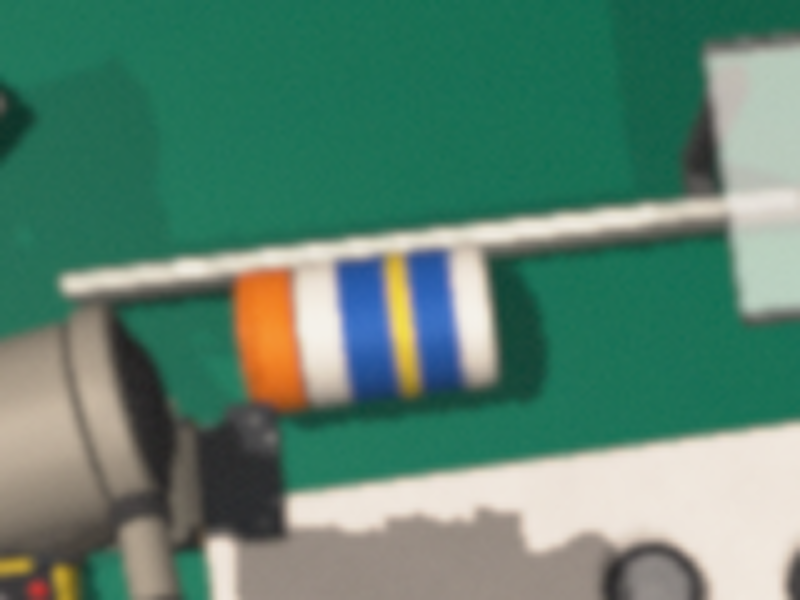

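View pics/side6z.png

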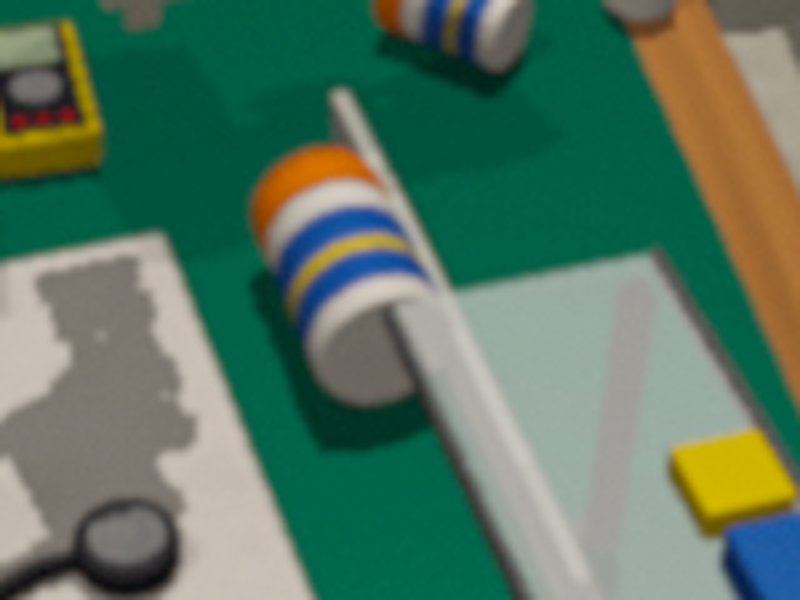

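View pics/wrist6.png

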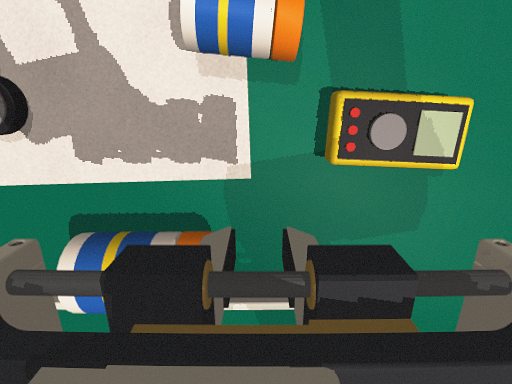

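```bash
cat > tubfit.py <<'E'
from nav import *
from fit import tf,q
from scipy.optimize import minimize
a=np.linspace(0,2*np.pi,60)
cyl=np.concatenate([np.stack([47.5*np.cos(a),0*a+y,47.5+47.5*np.sin(a)],-1) for y in(-80,80)])
def fit(polys,t0,z=None):
    M={}
    for n in polys:
        m=np.zeros((384*4,512*4),np.uint8);cv2.fillPoly(m,[np.round((np.array(polys[n])+.5)*4-.5).astype(int)],1);M[n]=m
    def cost(t):
        c=0
        for n in M:
            h=cv2.convexHull(proj(n,tf(t,cyl)).astype(np.float32))[:,0]
            m=np.zeros_like(M[n]);cv2.fillPoly(m,[np.round((h+.5)*4-.5).astype(int)],1);c+=(m!=M[n]).sum()/M[n].sum()
        return c
    t0=np.array(t0);b=minimize(cost,t0,method='Nelder-Mead',options=dict(initial_simplex=[t0,t0+[15,0,0],t0+[0,15,0],t0+[0,0,.15]]))
    t=b.x;print('tub world',t,'bay',w2b([t[0],t[1],0]),'yaw rel deg',np.degrees(t[2]-BAY[2]),b.fun);return t
E
python3 - <<'E'
from tubfit import *
T1=(150,110)
P=[q(T1,u) for u in[(233,283),(240,272),(300,262),(470,245),(485,247),(493,280),(499,375),(490,385),(400,398),(300,412),(258,408),(245,380)]]
w=b2w((-47.5,185,0));fit({'top':P},[w[0],w[1],BAY[2]])
E
```

```text
tub world [594.    96.42   0.13] bay [-49.39 189.22   0.  ] yaw rel deg -0.16698155297100636 0.03390474581996284
```

Call:
{"op": "send_rows", "data": {
  "moves": [
    [[0, 0, 0], [0, -0.4, -10], 0],
    [[0, 0, 0], [0, 0, -10], 0],
    [[0, 0, 0], [0, 0, -10], 0],
    [[0, 0, 0], [0, 0, -9], 0],
    [[0, 0, 0], [0, 0, 0], 0]
  ]
}}

```text
time: 11.12
tool_pos: [469.1, 208.6, 192.1]
tcp_rot: [-1.596, -0.618, 0.118]
contact_force: [0.5, 1.0, 0.8]
grip_width: 0.3
```

```bash
python3 - <<'E'
from nav import *
show()
go((-56,330,57),pose(40,1))
E
```

```text
t 11.12 bay pos [-158.72  316.66  192.14] grip 0.3 F bay [0.64 0.94 0.77]
axes in bay (cols x,y,z)
 [[ 0.82  0.58  0.03]
 [-0.01 -0.03  1.  ]
 [ 0.58 -0.81 -0.02]]
q [ 0.38  0.13  2.11 -0.53  0.35 -0.86]
shift tool [  5.29 169.14  18.89] rotvec [ 1.88 -0.49 -4.6 ] |rot| 4.994046446555683
```

```bash
cat > kin.py <<'E'
from nav import *
from scipy.optimize import least_squares
D=[([1.151,.342,1.524,0,1.275,-.146],(141.94,505.47,224.44)),([.05,.16,1.77,0,1.21,-1.67],(417.8,96.3,225.4)),([-.02,.39,1.98,.01,.77,-1.76],(426.2,67.6,67.6)),
([-.01,.46,1.87,0,.81,-1.71],(472.3,72.8,64.3)),([0,.54,1.72,0,.88,-1.70],(521,77.5,57)),([.01,.57,1.66,0,.92,-1.69],(541.3,80.6,58.6)),([.29,.36,1.6,0,1.19,-1.41],(466.6,220.2,189.9)),([.38,.13,2.11,-.53,.35,-.86],(469.1,208.6,192.1))]
Rz=lambda a:Ro.from_euler('z',a).as_matrix();Ry=lambda a:Ro.from_euler('y',a).as_matrix()
def fk(q,k):
    h,a,b,d1,d2,L,e=k
    R=Rz(q[0])@Ry(q[1]);p=np.array([0,0,h])+R@[0,0,a]
    R=R@Ry(q[2]);p=p+R@[e,d1,b]
    R=R@Rz(q[3])@Ry(q[4]);p=p+R@[0,d2,0]
    R=R@Rz(q[5]);p=p+R@[0,0,L];return p,R
w=[1]*7+[3]
def f(k): return np.concatenate([wi*(fk(q,k)[0]-np.array(p)) for wi,(q,p) in zip(w,D)])
K0=[300,450,420,38,38,250,0]
r=least_squares(f,K0);K=r.x
# tool rotation offset: tool axes = R @ C
o=None
def C():
    q,_=D[7];R=fk(q,K)[1];Rt=Ro.from_euler('xyz',[-1.596,-.618,.118]).as_matrix();return R.T@Rt
lo=np.array([-2.53,-.77,.04,-1,.28,-3.11]);hi=np.array([2.53,2.02,2.7,4.14,2.66,3.11])
def ik(pb,Rbay,q0):
    Ct=np.round(C());pt=b2w(pb);Rt=Rb()@Rbay
    def g(q):
        p,R=fk(q,K);return np.concatenate([(p-pt)/10,Ro.from_matrix((R@Ct).T@Rt).as_rotvec()*10])
    r=least_squares(g,np.clip(q0,lo+.001,hi-.001),bounds=(lo-1,hi+1));return r.x,np.abs(r.fun).max()
E
python3 - <<'E'
from kin import *
print(K,f(K).reshape(-1,3));print(C())
np.set_printoptions(precision=2,suppress=True)
for ln in(30,35,40):
  for y in(330,288,150,0,-111):
    for q0 in([.38,.13,2.11,-.53,.35,-.86],[.1,.6,1.6,2.6,.4,1.5],[.1,.6,1.6,1.5,.4,0]):
      print(ln,y,*ik((-56,y,57),pose(ln,1),q0))
E
```

```text
[227.48 506.06 380.47  74.4    1.69 323.36  47.26] [[ 0.59  0.55  0.53]
 [-1.41  0.72  0.33]
 [-0.37  2.24 -1.07]
 [-2.92 -1.4  -2.9 ]
 [ 3.28 -1.41  2.75]
 [ 0.09  0.9   1.2 ]
 [-0.   -1.56 -0.24]
 [ 0.03  0.28 -0.2 ]]
[[ 0.01  0.   -1.  ]
 [-1.    0.   -0.01]
 [ 0.    1.    0.  ]]
30 330 [ 0.32  0.53  1.94 -0.54  0.18 -0.88] 1.1368683772161604e-14
30 330 [ 0.32  0.53  1.94  2.58 -0.18  2.29] 2.842170943040401e-14
30 330 [ 0.32  0.53  1.94 -0.54  0.18 -0.88] 3.410605131648481e-14
30 288 [ 0.22  0.51  1.97 -0.34  0.14 -1.15] 4.173282233845575e-12
30 288 [ 0.23  0.52  1.98  2.77 -0.14  2.03] 1.1368683772161604e-14
30 288 [ 0.22  0.51  1.97 -0.34  0.14 -1.15] 6.821210263296962e-14
30 150 [-0.09  0.5   2.02  0.78  0.16 -2.53] 1.5812765298490256e-15
30 150 [-0.09  0.5   2.02  0.78  0.16  3.75] 2.2737367544323207e-14
30 150 [-0.09  0.5   2.02  0.78  0.16 -2.53] 3.410605131648481e-14
30 0 [-0.41  0.53  1.93  0.9   0.33 -2.92] 1.1368683772161604e-14
30 0 [-0.41  0.53  1.93  0.9   0.33  3.37] 5.684341886080802e-15
30 0 [-0.41  0.53  1.93  0.9   0.33 -2.92] 5.684341886080802e-15
30 -111 [-0.5
[... 1496 characters left out ...]
.31] 2.842170943040401e-14
40 288 [ 0.24  0.54  2.11  0.32 -0.22 -1.81] 3.027920882662203e-15
40 150 [-0.12  0.52  2.15 -0.64 -0.27 -1.14] 1.1368683772161604e-14
40 150 [-0.11  0.52  2.16  2.52  0.27  1.98] 7.2273091365747905e-12
40 150 [-0.12  0.52  2.15 -0.64 -0.27 -1.14] 2.2737367544323207e-14
40 0 [-0.46  0.55  2.06 -1.37 -0.38 -0.69] 4.831690603168681e-14
40 0 [-0.46  0.56  2.07  1.8   0.38  2.42] 6.3209881773218514e-12
40 0 [-0.46  0.56  2.07  1.8   0.38 -3.86] 2.2737367544323207e-14
40 -111 [-0.65  0.61  1.91 -1.74 -0.48 -0.46] 3.126388037344441e-14
40 -111 [-0.66  0.61  1.92  1.42  0.48  2.66] 2.2737367544323207e-14
40 -111 [-0.66  0.61  1.92  1.42  0.48 -3.62] 2.7284841053187847e-12
```

```bash
python3 - <<'E'
from kin import *
q0=[.2,.6,2.0,3.2,.35,1.4]
for ln in(42,45):
  for P in((-120,340,180),(-56,335,120),(-56,330,57),(-56,288,57),(-56,200,57),(-56,150,57),(-56,50,57),(-56,0,57),(-56,-60,57),(-56,-115,57)):
    q,e=ik(P,pose(ln,1),q0);print(ln,P,q,round(e,3));q0=q
E
```

```text
42 (-120, 340, 180) [ 0.41  0.22  2.12  5.13  0.21 -0.21] 0.0
42 (-56, 335, 120) [0.36 0.42 2.05 4.4  0.16 0.49] 0.0
42 (-56, 330, 57) [0.35 0.56 2.1  3.71 0.28 1.19] 0.0
42 (-56, 288, 57) [0.25 0.55 2.13 3.42 0.28 1.38] 0.0
42 (-56, 200, 57) [0.01 0.53 2.18 2.89 0.31 1.73] 0.0
42 (-56, 150, 57) [-0.12  0.53  2.18  2.62  0.34  1.88] 0.0
42 (-56, 50, 57) [-0.36  0.55  2.14  2.14  0.39  2.16] 0.0
42 (-56, 0, 57) [-0.47  0.56  2.09  1.92  0.42  2.29] 0.0
42 (-56, -60, 57) [-0.59  0.59  2.01  1.7   0.46  2.43] 0.0
42 (-56, -115, 57) [-0.67  0.62  1.93  1.51  0.5   2.55] 0.0
45 (-120, 340, 180) [ 0.42  0.23  2.17  1.46 -0.21  3.46] 0.0
45 (-56, 335, 120) [ 0.36  0.43  2.09  0.81 -0.23  4.09] 0.0
45 (-56, 330, 57) [ 0.38  0.57  2.08  0.81 -0.31  4.11] 0.514
45 (-56, 288, 57) [ 0.3   0.55  2.1   0.74 -0.27  4.11] 0.732
45 (-56, 200, 57) [0.01 0.56 2.22 2.93 0.42 1.68] 0.0
45 (-56, 150, 57) [-0.13  0.56  2.22  2.71  0.44  1.79] 0.0
45 (-56, 50, 57) [-0.38  0.57  2.17  2.27  0.47  2.  ] 0.0
45 (-56, 0, 57) [-0.49  0.58  2.12  2.07  0.49  2.12] 0.0
45 (-56, -60, 57) [-0.6   0.61  2.05  1.84  0.51  2.26] 0.0
45 (-56, -115, 57) [-0.69  0.64  1.96  1.66  0.55  2.39] 0.0
```

Call:
{"op": "send_rows", "data": {
  "moves": [
    [[0, 0, 0], [0, 10, 0], 0],
    [[0, 0, 0], [0, 10, 0], 0],
    [[0, 0, 0], [0, 10, 0], 0]
  ]
}}

```text
time: 11.5
tool_pos: [471.0, 206.4, 192.4]
tcp_rot: [-1.245, -0.529, -0.521]
contact_force: [-0.2, 0.3, 0.1]
grip_width: 0.5
```

```bash
python3 - <<'E'
from kin import *
show()
E
```

```text
t 11.5 bay pos [-157.06  314.18  192.43] grip 0.5 F bay [-0.19  0.34  0.11]
axes in bay (cols x,y,z)
 [[ 0.69  0.57  0.45]
 [-0.52 -0.03  0.85]
 [ 0.5  -0.82  0.28]]
q [ 0.37  0.13  2.1  -0.51  0.36 -0.34]
```

Call:
{"op": "send_rows", "data": {
  "moves": [
    [[0, 0, 0], [0, 10, 0], 0],
    [[0, 0, 0], [0, 10, 0], 0],
    [[0, 0, 0], [0, 10, 0], 0],
    [[0, 0, 0], [0, 10, 0], 0],
    [[0, 0, 0], [0, 10, 0], 0],
    [[0, 0, 0], [0, 10, 0], 0],
    [[0, 0, 0], [0, 10, 0], 0],
    [[0, 0, 0], [0, 10, 0], 0],
    [[0, 0, 0], [0, 10, 0], 0],
    [[0, 0, 0], [0, 10, 0], 0],
    [[0, 0, 0], [0, 10, 0], 0],
    [[0, 0, 0], [0, 10, 0], 0],
    [[0, 0, 0], [0, 10, 0], 0],
    [[0, 0, 0], [0, 10, 0], 0],
    [[0, 0, 0], [0, 10, 0], 0],
    [[0, 0, 0], [0, 10, 0], 0],
    [[0, 0, 0], [0, 10, 0], 0]
  ]
}}

```text
time: 13.62
tool_pos: [486.1, 194.7, 193.9]
tcp_rot: [-1.838, 0.524, 2.696]
contact_force: [0.4, -0.5, 0.6]
grip_width: 0.3
```

```bash
python3 - <<'E'
from kin import *
show()
q0=[.2,.6,2.0,3.2,.35,1.4]
for ln in(42,45,47):
  for P in((-56,330,57),(-100,330,70),(-150,330,90),(-180,330,110),(-180,330,150),(-180,300,190)):
    q,e=ik(P,pose(ln,1),q0);print(ln,P,q,round(e,3));q0=q
E
```

```text
t 13.62 bay pos [-143.67  300.67  193.93] grip 0.3 F bay [ 0.34 -0.5   0.58]
axes in bay (cols x,y,z)
 [[-0.73  0.55 -0.41]
 [ 0.47 -0.04 -0.88]
 [-0.5  -0.83 -0.23]]
q [ 0.32  0.15  2.06 -0.39  0.4   2.59]
42 (-56, 330, 57) [0.35 0.56 2.1  3.71 0.28 1.19] 0.0
42 (-100, 330, 70) [0.38 0.49 2.19 3.71 0.31 1.21] 0.0
42 (-150, 330, 90) [0.41 0.4  2.29 3.78 0.32 1.18] 0.0
42 (-180, 330, 110) [0.44 0.31 2.34 3.91 0.3  1.06] 0.0
42 (-180, 330, 150) [0.44 0.2  2.29 4.42 0.22 0.53] 0.0
42 (-180, 300, 190) [ 0.34  0.08  2.27  5.14  0.15 -0.28] 0.036
45 (-56, 330, 57) [0.36 0.58 2.13 3.59 0.37 1.31] 0.0
45 (-100, 330, 70) [0.39 0.51 2.23 3.61 0.41 1.32] 0.0
45 (-150, 330, 90) [0.43 0.42 2.33 3.66 0.43 1.3 ] 0.0
45 (-180, 330, 110) [0.46 0.34 2.38 3.76 0.4  1.22] 0.0
45 (-180, 330, 150) [0.46 0.22 2.33 4.09 0.28 0.88] 0.0
45 (-180, 300, 190) [0.35 0.08 2.31 4.52 0.16 0.35] 0.0
47 (-56, 330, 57) [0.36 0.59 2.15 3.54 0.44 1.36] 0.0
47 (-100, 330, 70) [0.39 0.53 2.25 3.56 0.48 1.37] 0.0
47 (-150, 330, 90) [0.43 0.44 2.35 3.62 0.5  1.36] 0.0
47 (-180, 330, 110) [0.47 0.36 2.4  3.7  0.47 1.3 ] 0.0
47 (-180, 330, 150) [0.47 0.23 2.36 3.95 0.34 1.03] 0.0
47 (-180, 300, 190) [0.36 0.09 2.34 4.17 0.19 0.7 ] 0.0
```

```bash
cat > plan.py <<'E'
from kin import *
def rows(N,qt,bump,n=None,ph=None):
    o,p,R=tool();q0=np.array(o['joint_positions']);qt=np.array(qt)
    Cm=np.round(C());P=[];Rs=[]
    p0,r0=fk(q0,K);dp=p-p0;print('fk err',dp, 'rot err',Ro.from_matrix((r0@Cm).T@R).as_rotvec(degrees=True))
    for i in range(N+1):
        s=i/N;s3=s if ph is None else np.clip((s-ph)/(1-ph),0,1)
        q=q0+(qt-q0)*np.array([s3,s3,s3,s,s,s]);q[4]+=bump*np.sin(np.pi*s)
        a,b=fk(q,K);P.append(a+dp);Rs.append(b@Cm)
    for i in range(N):
        sh=Rs[i].T@(P[i+1]-P[i]);rv=Ro.from_matrix(Rs[i].T@Rs[i+1]).as_rotvec(degrees=True)
        pts=[(-82,-160,0),(-110,-180,0),(37,-44,95),(37,-44,-95),(-37,-44,95),(-37,-44,-95),(0,22,0)]
        zz=[(P[i+1]+Rs[i+1]@np.array(t))[2] for t in pts]
        print(i,np.round(sh,0).astype(int).tolist(),np.round(rv,1).tolist(),round(np.linalg.norm(rv),1),'bay',w2b(P[i+1]).round(0),'dir',(Rb().T@Rs[i+1])[:,1],'minz',round(min(zz)))
E
python3 -c "
from plan import *
rows(20,[.43,.42,2.33,3.66,.43,1.3],.2,ph=.5)"
```

```text
fk err [-1.64  0.37 -0.31] rot err [-0.  0.  0.]
0 [27, -1, -8] [-1.0, 6.9, -4.9] 8.6 bay [-161.  320.  183.] dir [ 0.49  0.02 -0.87] minz 164
1 [28, -2, -11] [-1.6, 6.8, -5.1] 8.6 bay [-176.  345.  177.] dir [ 0.45  0.1  -0.89] minz 157
2 [28, -2, -14] [-2.2, 6.6, -5.2] 8.7 bay [-189.  374.  176.] dir [ 0.41  0.19 -0.89] minz 156
3 [28, -2, -18] [-2.8, 6.5, -5.1] 8.7 bay [-197.  406.  181.] dir [ 0.38  0.28 -0.88] minz 161
4 [27, -2, -21] [-3.5, 6.3, -5.0] 8.8 bay [-200.  438.  192.] dir [ 0.37  0.38 -0.85] minz 173
5 [25, -2, -25] [-4.1, 6.2, -4.8] 8.8 bay [-198.  469.  209.] dir [ 0.38  0.48 -0.79] minz 182
6 [23, -2, -28] [-4.7, 6.0, -4.4] 8.8 bay [-190.  496.  232.] dir [ 0.4   0.56 -0.72] minz 194
7 [21, -2, -30] [-5.2, 5.9, -4.0] 8.8 bay [-177.  517.  259.] dir [ 0.44  0.63 -0.64] minz 212
8 [17, -2, -33] [-5.7, 5.9, -3.4] 8.8 bay [-160.  531.  289.] dir [ 0.49  0.68 -0.55] minz 233
9 [14, -2, -35] [-6.0, 5.8, -2.8] 8.8 bay [-139.  538.  319.] dir [ 0.56  0.7  -0.45] minz 257
10 [-3, 8, -8] [-3.7, 7.3, -1.2] 8.3 bay [-128.  539.  319.] dir [ 0.6   0.69 -0.4 ] minz 257
11 [-11, 6, -10] [-4.0, 7.3, -0.1] 8.3 bay [-114.  533.  314.] dir [ 0.65  0.66 -0.36] minz 255
12 [-18, 4, -12] [-4.3, 7.1, 1.0] 8.4 bay [-101.  519.  304.] dir [ 0.71  0.61 -0.35] minz 249
13 [-25, 2, -13] [-4.5, 7.0, 2.1] 8.6 bay [-89. 500. 287.] dir [ 0.76  0.55 -0.35] minz 239
14 [-32, 0, -14] [-4.6, 6.8, 3.1] 8.7 bay [-81. 475. 263.] dir [ 0.8   0.46 -0.38] minz 223
15 [-37, -1, -16] [-4.6, 6.6, 3.9] 8.9 bay [-80. 447. 235.] dir [ 0.83  0.37 -0.42] minz 203
16 [-42, -2, -17] [-4.6, 6.4, 4.7] 9.1 bay [-86. 417. 201.] dir [ 0.83  0.27 -0.48] minz 179
17 [-45, -2, -18] [-4.5, 6.2, 5.2] 9.3 bay [-99. 387. 165.] dir [ 0.82  0.18 -0.55] minz 153
18 [-48, -3, -20] [-4.5, 6.0, 5.6] 9.4 bay [-121.  359.  128.] dir [ 0.77  0.09 -0.63] minz 114
19 [-49, -2, -21] [-4.4, 5.8, 5.9] 9.4 bay [-150.  333.   92.] dir [ 0.71  0.   -0.7 ] minz 77
```

Call:
{"op": "send_rows", "data": {
  "moves": [
    [[27, -1, -8], [-1.0, 6.9, -4.9], 0],
    [[28, -2, -11], [-1.6, 6.8, -5.1], 0],
    [[28, -2, -14], [-2.2, 6.6, -5.2], 0],
    [[28, -2, -18], [-2.8, 6.5, -5.1], 0],
    [[27, -2, -21], [-3.5, 6.3, -5.0], 0],
    [[25, -2, -25], [-4.1, 6.2, -4.8], 0],
    [[23, -2, -28], [-4.7, 6.0, -4.4], 0],
    [[21, -2, -30], [-5.2, 5.9, -4.0], 0]
  ]
}}

```text
time: 14.62
tool_pos: [436.4, 411.3, 274.2]
tcp_rot: [-2.371, -0.532, 2.218]
contact_force: [-0.7, 1.1, -0.6]
grip_width: 0.8
```

```bash
python3 -c "
from plan import *
show()
rows(16,[.43,.42,2.33,3.66,.43,1.3],.15,ph=.4)"
```

```text
t 14.62 bay pos [-164.79  521.87  274.22] grip 0.8 F bay [-0.56  1.21 -0.58]
axes in bay (cols x,y,z)
 [[-0.43  0.45 -0.79]
 [ 0.75  0.66 -0.03]
 [ 0.51 -0.6  -0.62]]
q [0.31 0.15 2.03 1.28 0.64 2.06]
fk err [-2.66 -1.03 -2.86] rot err [-0. -0. -0.]
0 [17, -1, -24] [-4.2, 4.1, -3.1] 6.6 bay [-154.  534.  298.] dir [ 0.48  0.7  -0.53] minz 241
1 [15, -2, -26] [-4.4, 4.0, -2.9] 6.6 bay [-140.  542.  324.] dir [ 0.52  0.73 -0.45] minz 261
2 [14, -2, -27] [-4.7, 3.9, -2.6] 6.7 bay [-125.  545.  350.] dir [ 0.57  0.74 -0.37] minz 283
3 [11, -2, -28] [-4.9, 3.9, -2.2] 6.7 bay [-109.  543.  376.] dir [ 0.62  0.73 -0.29] minz 305
4 [9, -2, -29] [-5.2, 3.8, -1.8] 6.7 bay [-92. 536. 400.] dir [ 0.67  0.71 -0.21] minz 328
5 [6, -2, -30] [-5.3, 3.8, -1.3] 6.7 bay [-74. 523. 422.] dir [ 0.73  0.67 -0.14] minz 349
6 [-12, 1, -14] [-4.1, 4.8, 0.5] 6.3 bay [-61. 509. 419.] dir [ 0.78  0.62 -0.12] minz 343
7 [-28, 0, -5] [-3.4, 5.2, 2.3] 6.6 bay [-52. 495. 397.] dir [ 0.82  0.56 -0.13] minz 319
8 [-33, -1, -7] [-3.5, 5.0, 3.1] 6.8 bay [-46. 477. 370.] dir [ 0.85  0.5  -0.16] minz 294
9 [-38, -2, -8] [-3.5, 4.8, 3.9] 7.1 bay [-43. 456. 337.] dir [ 0.88  0.43 -0.21] minz 269
10 [-42, -3, -9] [-3.5, 4.6, 4.7] 7.4 bay [-45. 434. 299.] dir [ 0.9   0.35 -0.27] minz 244
11 [-46, -4, -10] [-3.4, 4.3, 5.3] 7.7 bay [-53. 412. 258.] dir [ 0.9   0.27 -0.35] minz 219
12 [-49, -4, -11] [-3.3, 4.2, 5.8] 7.9 bay [-67. 390. 215.] dir [ 0.88  0.2  -0.44] minz 194
13 [-52, -4, -12] [-3.2, 4.0, 6.2] 8.0 bay [-89. 368. 172.] dir [ 0.84  0.12 -0.53] minz 159
14 [-53, -4, -12] [-3.1, 3.9, 6.4] 8.1 bay [-117.  349.  129.] dir [ 0.78  0.06 -0.62] minz 116
15 [-53, -3, -13] [-3.0, 3.8, 6.5] 8.1 bay [-152.  332.   90.] dir [ 0.71  0.   -0.7 ] minz 74
```

```bash
python3 -c "
from plan import *
rows(14,[.43,.42,2.33,3.66,.43,1.3],.05,ph=.1)"
```

```text
fk err [-2.66 -1.03 -2.86] rot err [-0. -0. -0.]
0 [12, -2, -30] [-5.3, 4.7, -2.4] 7.5 bay [-147.  530.  300.] dir [ 0.5   0.69 -0.52] minz 242
1 [6, 4, -16] [-4.0, 5.5, -1.8] 7.0 bay [-134.  536.  312.] dir [ 0.55  0.7  -0.46] minz 251
2 [-2, 6, -7] [-3.3, 6.0, -1.0] 6.9 bay [-125.  537.  312.] dir [ 0.59  0.7  -0.41] minz 251
3 [-7, 5, -8] [-3.4, 6.0, -0.2] 6.9 bay [-114.  533.  309.] dir [ 0.63  0.68 -0.38] minz 250
4 [-12, 3, -9] [-3.6, 6.0, 0.5] 7.0 bay [-102.  525.  303.] dir [ 0.68  0.64 -0.36] minz 247
5 [-17, 2, -10] [-3.7, 5.9, 1.2] 7.0 bay [-92. 511. 293.] dir [ 0.73  0.59 -0.35] minz 241
6 [-22, 1, -11] [-3.8, 5.8, 1.9] 7.2 bay [-84. 494. 278.] dir [ 0.77  0.53 -0.35] minz 232
7 [-26, 0, -12] [-3.9, 5.6, 2.6] 7.3 bay [-78. 473. 259.] dir [ 0.8   0.46 -0.38] minz 219
8 [-30, -1, -13] [-3.9, 5.5, 3.2] 7.4 bay [-77. 450. 236.] dir [ 0.83  0.39 -0.41] minz 203
9 [-33, -2, -14] [-3.9, 5.3, 3.7] 7.6 bay [-81. 425. 209.] dir [ 0.83  0.31 -0.46] minz 184
10 [-36, -2, -15] [-3.8, 5.2, 4.2] 7.7 bay [-90. 400. 180.] dir [ 0.83  0.23 -0.51] minz 163
11 [-39, -2, -16] [-3.8, 5.0, 4.5] 7.8 bay [-105.  376.  150.] dir [ 0.81  0.15 -0.57] minz 137
12 [-40, -2, -17] [-3.7, 4.9, 4.8] 7.8 bay [-126.  353.  119.] dir [ 0.77  0.07 -0.64] minz 105
13 [-41, -2, -18] [-3.7, 4.8, 4.9] 7.8 bay [-152.  332.   90.] dir [ 0.71  0.   -0.7 ] minz 74
```

Call:
{"op": "send_rows", "data": {
  "moves": [
    [[12, -2, -30], [-5.3, 4.7, -2.4], 0],
    [[6, 4, -16], [-4.0, 5.5, -1.8], 0],
    [[-2, 6, -7], [-3.3, 6.0, -1.0], 0],
    [[-7, 5, -8], [-3.4, 6.0, -0.2], 0],
    [[-12, 3, -9], [-3.6, 6.0, 0.5], 0],
    [[-17, 2, -10], [-3.7, 5.9, 1.2], 0],
    [[-22, 1, -11], [-3.8, 5.8, 1.9], 0],
    [[-26, 0, -12], [-3.9, 5.6, 2.6], 0],
    [[-30, -1, -13], [-3.9, 5.5, 3.2], 0],
    [[-33, -2, -14], [-3.9, 5.3, 3.7], 0]
  ]
}}

```text
time: 15.88
tool_pos: [562.5, 314.0, 226.3]
tcp_rot: [-1.882, -1.135, 0.758]
contact_force: [0.3, -0.3, 1.0]
grip_width: 0.3
```

```bash
python3 -c "
from plan import *
show()
rows(7,[.43,.42,2.33,3.66,.43,1.3],.0)"
```

```text
t 15.88 bay pos [-52.43 409.1  226.35] grip 0.3 F bay [ 0.25 -0.3   1.02]
axes in bay (cols x,y,z)
 [[ 0.34  0.88 -0.33]
 [ 0.25  0.26  0.93]
 [ 0.91 -0.4  -0.13]]
q [0.37 0.35 2.21 3.06 0.58 1.48]
fk err [-3.74  2.37 -2.18] rot err [ 0. -0.  0.]
0 [-24, -3, -6] [-1.8, 2.5, 3.0] 4.3 bay [-62. 397. 206.] dir [ 0.87  0.22 -0.44] minz 183
1 [-25, -3, -6] [-1.8, 2.5, 3.0] 4.3 bay [-73. 385. 186.] dir [ 0.85  0.18 -0.49] minz 168
2 [-25, -3, -6] [-1.7, 2.4, 3.1] 4.3 bay [-85. 374. 166.] dir [ 0.84  0.14 -0.53] minz 153
3 [-26, -3, -6] [-1.7, 2.4, 3.1] 4.3 bay [-100.  364.  146.] dir [ 0.81  0.1  -0.58] minz 134
4 [-26, -3, -7] [-1.7, 2.4, 3.2] 4.3 bay [-116.  353.  127.] dir [ 0.78  0.07 -0.62] minz 113
5 [-26, -3, -7] [-1.6, 2.4, 3.2] 4.3 bay [-133.  344.  108.] dir [ 0.75  0.03 -0.66] minz 94
6 [-26, -3, -7] [-1.6, 2.3, 3.2] 4.3 bay [-152.  335.   90.] dir [ 0.71  0.   -0.7 ] minz 75
```

Call:
{"op": "send_rows", "data": {
  "moves": [
    [[-48, -6, -12], [-3.6, 5.0, 6.0], 0],
    [[-50, -6, -12], [-3.5, 4.8, 6.1], 0],
    [[-52, -6, -13], [-3.4, 4.8, 6.3], 0],
    [[0, 0, 0], [0, 0, 0], 0]
  ]
}}

```text
time: 16.38
tool_pos: [503.3, 229.0, 107.5]
tcp_rot: [-1.604, -0.851, 0.181]
contact_force: [0.3, 1.1, 0.4]
grip_width: 0.4
```

```bash
python3 -c "
from plan import *
show()
go((-57,315,57),pose(44,1))
"
```

```text
t 16.38 bay pos [-122.1   332.44  107.54] grip 0.4 F bay [0.41 1.04 0.38]
axes in bay (cols x,y,z)
 [[ 0.66  0.75 -0.03]
 [ 0.03  0.    1.  ]
 [ 0.75 -0.66 -0.02]]
q [0.4  0.42 2.3  3.61 0.46 1.3 ]
shift tool [  4.27  82.18 -18.  ] rotvec [-0.2   1.95  4.79] |rot| 5.172988781258897
```

Call:
{"op": "send_rows", "data": {
  "moves": [
    [[1, 20, -5], [0, 1.9, 4.8], 0],
    [[1, 22, -5], [0, 0, 0], 0],
    [[1, 20, -4], [0, 0, 0], 0],
    [[1, 15, -4], [0, 0, 0], 0],
    [[0, 0, 0], [0, 0, 0], 0]
  ]
}}

```text
time: 17.0
tool_pos: [579.5, 215.6, 64.3]
tcp_rot: [-1.582, -0.794, 0.14]
contact_force: [0.1, 0.0, -0.2]
grip_width: 0.7
```

```bash
python3 -c "
from plan import *
show()
go((-57,300,57),pose(44,1))
for n in('side','top','wrist'): cv2.imwrite(f'pics/{n}7.png',viewer.capture(n))
a=cv2.imread('pics/top7.png')[110:230,130:290];cv2.imwrite('pics/top7z.png',cv2.resize(a,None,fx=5,fy=5,interpolation=cv2.INTER_CUBIC))
a=cv2.imread('pics/side7.png')[130:250,200:360];cv2.imwrite('pics/side7z.png',cv2.resize(a,None,fx=5,fy=5,interpolation=cv2.INTER_CUBIC))
"
```

```text
t 17.0 bay pos [-48.29 309.28  64.3 ] grip 0.7 F bay [ 0.13  0.01 -0.22]
axes in bay (cols x,y,z)
 [[ 0.7   0.71 -0.  ]
 [ 0.01 -0.    1.  ]
 [ 0.71 -0.7  -0.01]]
q [0.3  0.56 2.13 3.5  0.36 1.35]
shift tool [-11.37  -1.05  -9.21] rotvec [0.27 0.39 1.52] |rot| 1.5905375939609792
```

View pics/top7z.png

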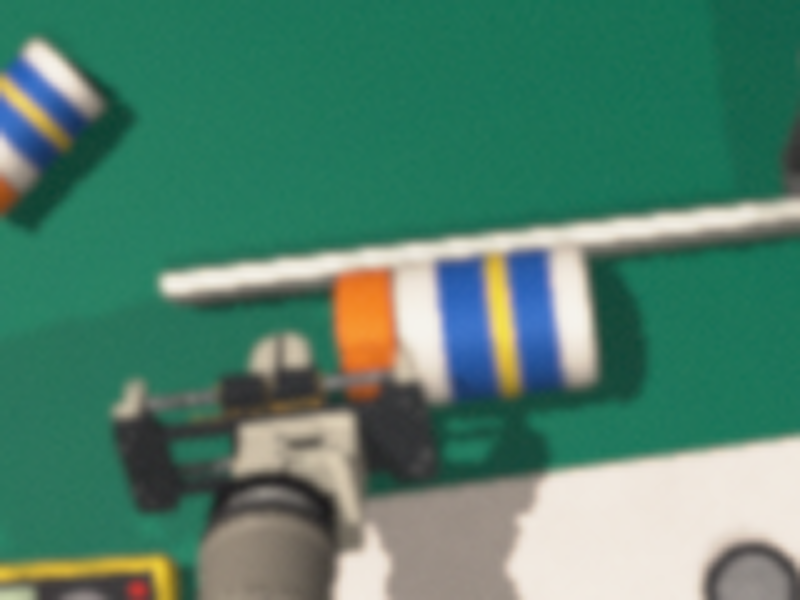

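View pics/side7z.png

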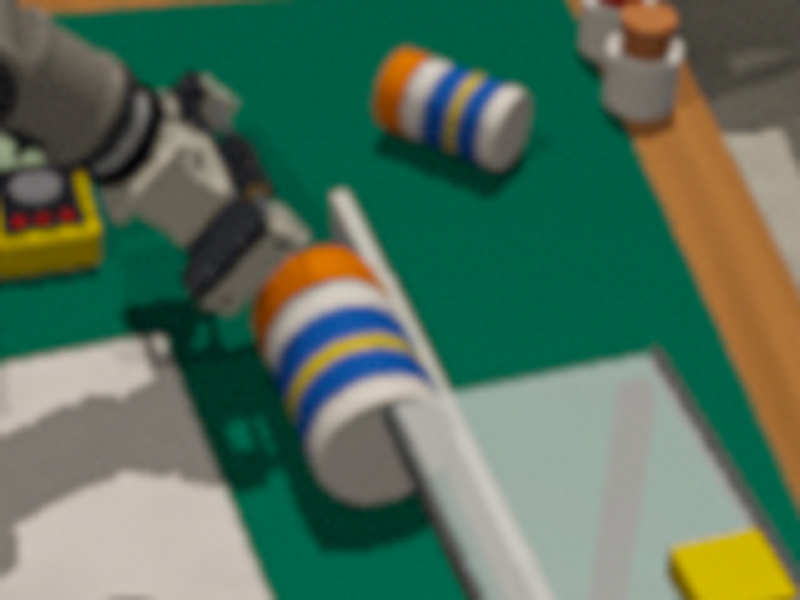

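View pics/wrist7.png

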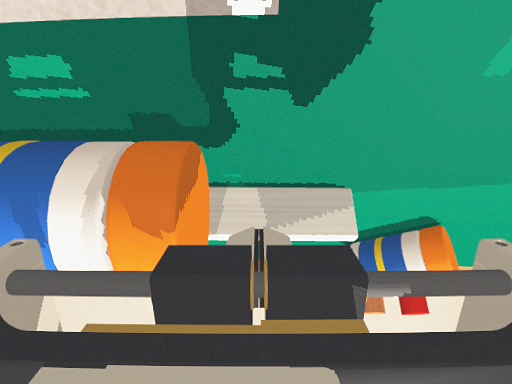

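Call:
{"op": "send_rows", "data": {
  "moves": [
    [[-11, -1, 0], [0, 0.4, 1.5], 0],
    [[0, 0, -6], [0, 0, 0], 0],
    [[0, 0, -4], [0, 0, 0], 0],
    [[0, 0, -3], [0, 0, 0], 0],
    [[0, 0, -3], [0, 0, 0], 0],
    [[0, 0, -2], [0, 0, 0], 0]
  ]
}}

```text
time: 17.9
tool_pos: [570.6, 196.5, 58.4]
tcp_rot: [-1.574, -0.767, 0.131]
contact_force: [0.2, 0.2, 0.2]
grip_width: 0.1
```

```bash
python3 -c "
from plan import *
show()
go((-56,280,57),pose(44,1))
"
```

```text
t 17.9 bay pos [-59.58 291.51  58.35] grip 0.1 F bay [0.2  0.13 0.15]
axes in bay (cols x,y,z)
 [[ 0.72  0.69  0.  ]
 [ 0.   -0.    1.  ]
 [ 0.69 -0.72 -0.  ]]
q [0.25 0.55 2.16 3.4  0.35 1.41]
shift tool [  1.63   3.49 -11.5 ] rotvec [ 0.14  0.04 -0.07] |rot| 0.16565036331587615
```

Call:
{"op": "send_rows", "data": {
  "moves": [
    [[1.5, 3, -2], [0, 0, 0], 0],
    [[0, 0, -3], [0, 0, 0], 0],
    [[0, 0, -3], [0, 0, 0], 0],
    [[0, 0, -3], [0, 0, 0], 0],
    [[0, 0, -3], [0, 0, 0], 0]
  ]
}}

```text
time: 18.52
tool_pos: [575.7, 183.1, 57.2]
tcp_rot: [-1.574, -0.767, 0.134]
contact_force: [-1.6, 2.9, 0.7]
grip_width: 0.3
```

```bash
python3 -c "
from plan import *
show()
for n in('top','wrist'): cv2.imwrite(f'pics/{n}8.png',viewer.capture(n))
a=cv2.imread('pics/top8.png')[110:230,130:290];cv2.imwrite('pics/top8z.png',cv2.resize(a,None,fx=5,fy=5,interpolation=cv2.INTER_CUBIC))
"
```

```text
t 18.52 bay pos [-56.3  277.54  57.19] grip 0.3 F bay [-1.2   3.09  0.71]
axes in bay (cols x,y,z)
 [[ 0.72  0.69 -0.  ]
 [ 0.   -0.    1.  ]
 [ 0.69 -0.72 -0.  ]]
q [0.21 0.55 2.16 3.31 0.35 1.47]
```

View pics/top8z.png

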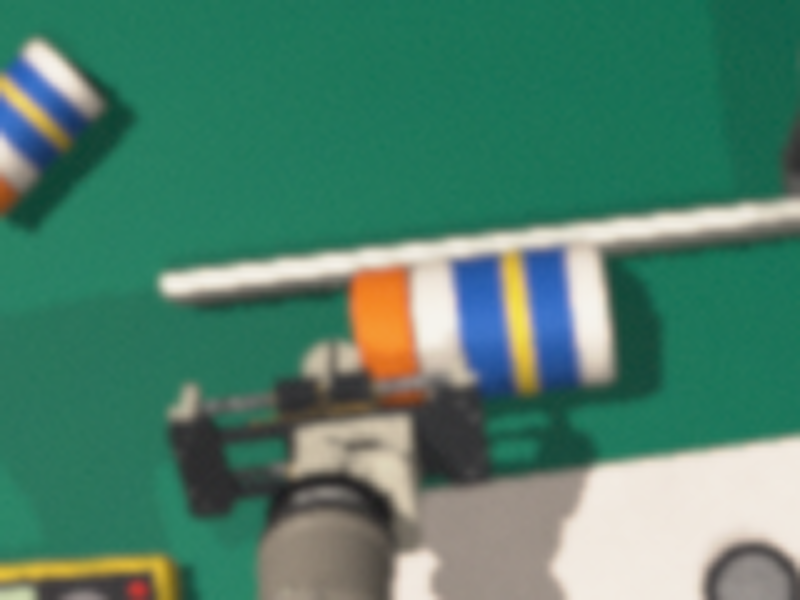

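View pics/wrist8.png

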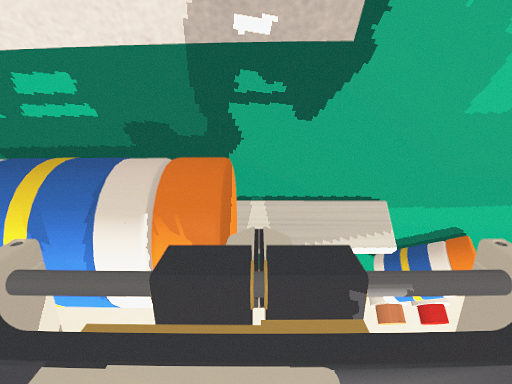

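Call:
{"op": "send_rows", "data": {
  "moves": [
    [[0.1, 0.1, -5], [0, 0, 0], 0],
    [[0.1, 0.1, -5], [0, 0, 0], 0],
    [[0.1, 0.1, -5], [0, 0, 0], 0],
    [[0.1, 0.1, -5], [0, 0, 0], 0],
    [[0.1, 0.1, -5], [0, 0, 0], 0],
    [[0.1, 0.1, -5], [0, 0, 0], 0],
    [[0.1, 0.1, -5], [0, 0, 0], 0],
    [[0.1, 0.1, -5], [0, 0, 0], 0],
    [[0.1, 0.1, -5], [0, 0, 0], 0],
    [[0.1, 0.1, -5], [0, 0, 0], 0]
  ]
}}

```text
time: 19.88
tool_pos: [584.0, 130.1, 57.3]
tcp_rot: [-1.574, -0.767, 0.133]
contact_force: [-1.7, 3.9, 0.5]
grip_width: 0.4
```

```bash
python3 -c "
from plan import *
show()
for n in('top','wrist'): cv2.imwrite(f'pics/{n}9.png',viewer.capture(n))
a=cv2.imread('pics/top9.png')[110:230,150:310];cv2.imwrite('pics/top9z.png',cv2.resize(a,None,fx=5,fy=5,interpolation=cv2.INTER_CUBIC))
"
```

```text
t 19.88 bay pos [-54.93 223.95  57.26] grip 0.4 F bay [-1.15  4.04  0.47]
axes in bay (cols x,y,z)
 [[ 0.72  0.69 -0.  ]
 [ 0.   -0.    1.  ]
 [ 0.69 -0.72 -0.  ]]
q [0.07 0.55 2.19 3.03 0.36 1.63]
```

View pics/top9z.png

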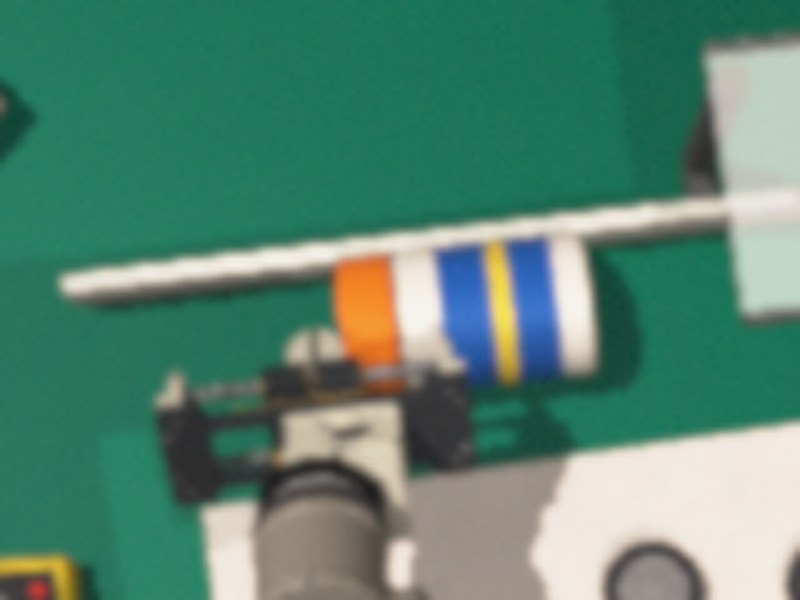

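View pics/wrist9.png

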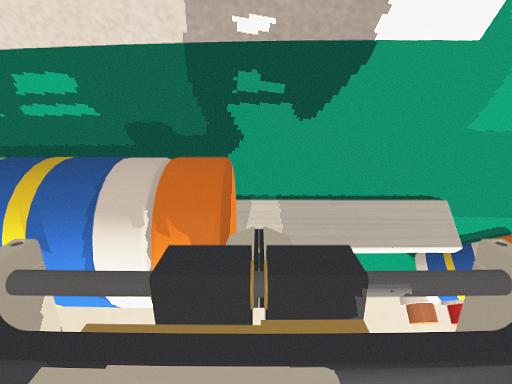

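Call:
{"op": "send_rows", "data": {
  "moves": [
    [[0.1, 0.1, -5.5], [0, 0, 0], 0],
    [[0.1, 0.1, -5.5], [0, 0, 0], 0],
    [[0, 0, -5.5], [0, 0, 0], 0],
    [[0.1, 0.1, -5.5], [0, 0, 0], 0],
    [[0, 0, -5.5], [0, 0, 0], 0],
    [[0.1, 0.1, -5.5], [0, 0, 0], 0],
    [[0, 0, -5.5], [0, 0, 0], 0],
    [[0.1, 0.1, -5.5], [0, 0, 0], 0],
    [[0, 0, -5.5], [0, 0, 0], 0],
    [[0.1, 0.1, -5.5], [0, 0, 0], 0],
    [[0, 0, -5.5], [0, 0, 0], 0],
    [[0.1, 0.1, -5.5], [0, 0, 0], 0],
    [[0, 0, -5.5], [0, 0, 0], 0],
    [[0.1, 0.1, -5.5], [0, 0, 0], 0],
    [[0, 0, -5.5], [0, 0, 0], 0],
    [[0.1, 0.1, -5.5], [0, 0, 0], 0]
  ]
}}

```text
time: 21.98
tool_pos: [596.4, 38.0, 57.3]
tcp_rot: [-1.574, -0.766, 0.135]
contact_force: [-4.3, 4.8, 4.1]
grip_width: 0.4
```

```bash
python3 -c "
from plan import *
show()
for n in('top','side','wrist'): cv2.imwrite(f'pics/{n}10.png',viewer.capture(n))
a=cv2.imread('pics/top10.png')[110:230,190:350];cv2.imwrite('pics/top10z.png',cv2.resize(a,None,fx=5,fy=5,interpolation=cv2.INTER_CUBIC))
a=cv2.imread('pics/side10.png')[150:270,220:380];cv2.imwrite('pics/side10z.png',cv2.resize(a,None,fx=5,fy=5,interpolation=cv2.INTER_CUBIC))
"
```

```text
t 21.98 bay pos [-54.63 130.97  57.31] grip 0.4 F bay [-3.66  5.34  4.08]
axes in bay (cols x,y,z)
 [[ 0.72  0.69 -0.  ]
 [ 0.    0.    1.  ]
 [ 0.69 -0.72 -0.  ]]
q [-0.18  0.55  2.19  2.56  0.4   1.88]
```

View pics/top10z.png

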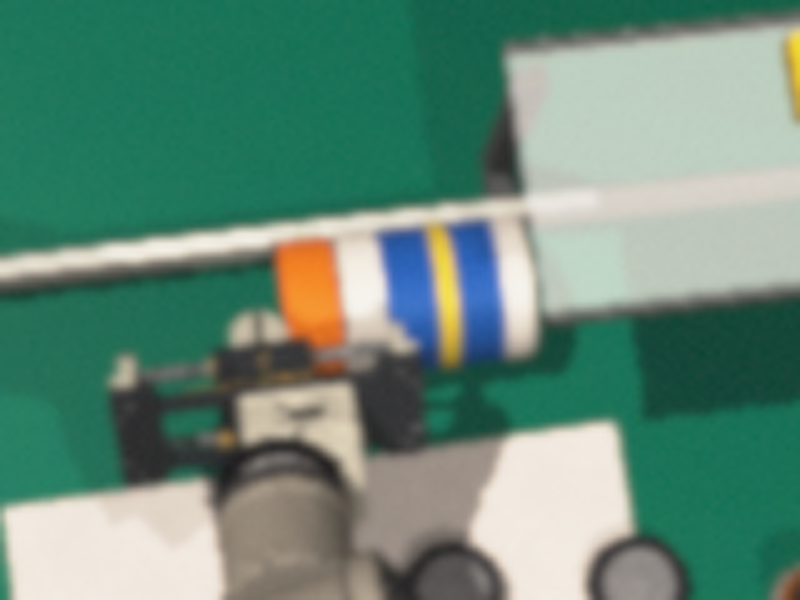

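View pics/side10z.png

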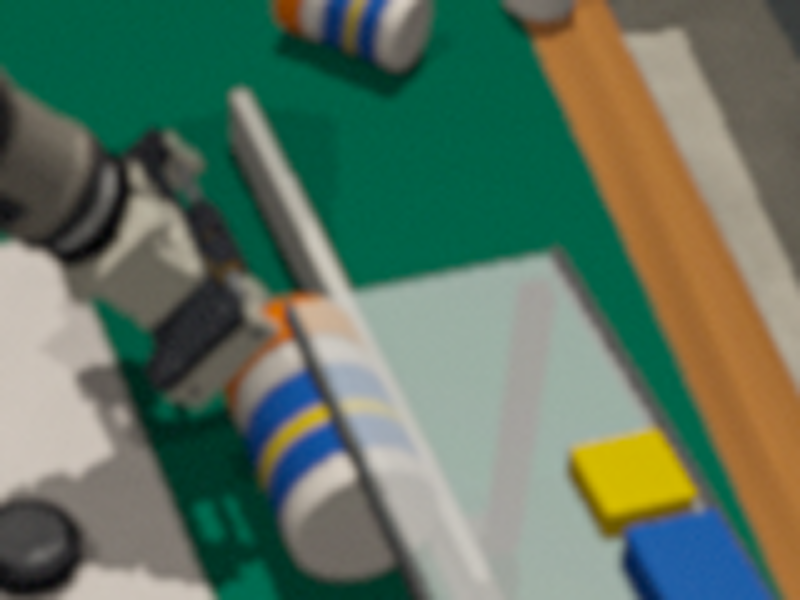

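View pics/wrist10.png

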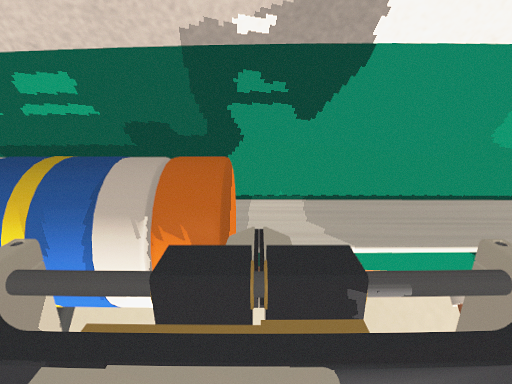

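Call:
{"op": "send_rows", "data": {
  "moves": [
    [[0, 0, 2], [0, 0, 0], 0],
    [[0, 0, 2], [0, 0, 0], 0],
    [[0, 0, 0], [0, 0, 0], 0]
  ]
}}

```text
time: 22.5
tool_pos: [596.8, 40.9, 57.4]
tcp_rot: [-1.574, -0.767, 0.131]
contact_force: [-0.1, -0.2, -0.2]
grip_width: 0.2
```

```bash
python3 -c "
from plan import *
show()
a=viewer.capture('wrist');cv2.imwrite('pics/wrist11.png',a)
"
```

```text
t 22.5 bay pos [-53.79 133.85  57.41] grip 0.2 F bay [-0.17 -0.2  -0.2 ]
axes in bay (cols x,y,z)
 [[ 0.72  0.69  0.  ]
 [ 0.   -0.    1.  ]
 [ 0.69 -0.72 -0.  ]]
q [-0.17  0.55  2.19  2.59  0.4   1.87]
```

View pics/wrist11.png

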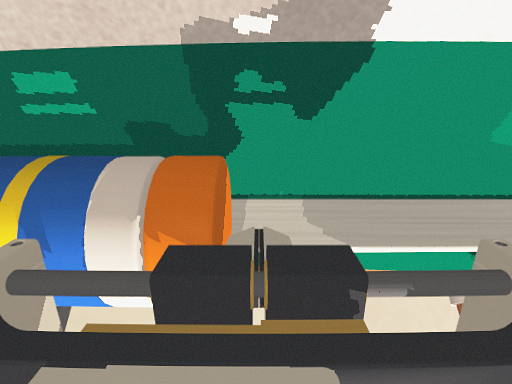

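Call:
{"op": "send_rows", "data": {
  "moves": [
    [[-0.3, -0.3, -3], [0, 0, 0], 0],
    [[0, 0, -3], [0, 0, 0], 0],
    [[0, 0, -4], [0, 0, 0], 0],
    [[0, 0, -5.5], [0, 0, 0], 0],
    [[0, 0, -5.5], [0, 0, 0], 0],
    [[0, 0, -5.5], [0, 0, 0], 0],
    [[0, 0, -5.5], [0, 0, 0], 0],
    [[0, 0, -5.5], [0, 0, 0], 0],
    [[0, 0, -5.5], [0, 0, 0], 0],
    [[0, 0, -5.5], [0, 0, 0], 0],
    [[0, 0, -5.5], [0, 0, 0], 0]
  ]
}}

```text
time: 23.92
tool_pos: [603.3, -15.4, 57.4]
tcp_rot: [-1.574, -0.766, 0.133]
contact_force: [-0.4, 3.3, 1.2]
grip_width: 0.3
```

```bash
python3 -c "
from plan import *
show()
"
```

```text
t 23.93 bay pos [-54.61  77.16  57.42] grip 0.3 F bay [0.05 3.31 1.15]
axes in bay (cols x,y,z)
 [[ 0.72  0.69 -0.  ]
 [ 0.   -0.    1.  ]
 [ 0.69 -0.72 -0.  ]]
q [-0.31  0.55  2.17  2.32  0.42  2.01]
```

Call:
{"op": "send_rows", "data": {
  "moves": [
    [[0.1, 0.1, -5.5], [0, 0, 0], 0],
    [[0.1, 0.1, -5.5], [0, 0, 0], 0],
    [[0.1, 0.1, -5.5], [0, 0, 0], 0],
    [[0.1, 0.1, -5.5], [0, 0, 0], 0],
    [[0, 0, -5.5], [0, 0, 0], 0],
    [[0.1, 0.1, -5.5], [0, 0, 0], 0],
    [[0, 0, -5.5], [0, 0, 0], 0],
    [[0.1, 0.1, -5.5], [0, 0, 0], 0],
    [[0, 0, -5.5], [0, 0, 0], 0],
    [[0.1, 0.1, -5.5], [0, 0, 0], 0],
    [[0, 0, -5.5], [0, 0, 0], 0],
    [[0.1, 0.1, -5.5], [0, 0, 0], 0]
  ]
}}

```text
time: 25.42
tool_pos: [612.8, -83.6, 57.4]
tcp_rot: [-1.571, -0.766, 0.135]
contact_force: [-4.0, 4.5, 3.1]
grip_width: 0.4
```

```bash
python3 -c "
from plan import *
show()
for n in('top','side','wrist'): cv2.imwrite(f'pics/{n}12.png',viewer.capture(n))
a=cv2.imread('pics/top12.png')[100:220,230:390];cv2.imwrite('pics/top12z.png',cv2.resize(a,None,fx=5,fy=5,interpolation=cv2.INTER_CUBIC))
a=cv2.imread('pics/side12.png')[180:300,220:380];cv2.imwrite('pics/side12z.png',cv2.resize(a,None,fx=5,fy=5,interpolation=cv2.INTER_CUBIC))
"
```

```text
t 25.43 bay pos [-54.11   8.33  57.45] grip 0.4 F bay [-3.34  4.95  3.13]
axes in bay (cols x,y,z)
 [[ 0.72  0.69 -0.  ]
 [ 0.    0.    1.  ]
 [ 0.69 -0.72 -0.  ]]
q [-0.47  0.57  2.11  2.02  0.45  2.19]
```

View pics/top12z.png

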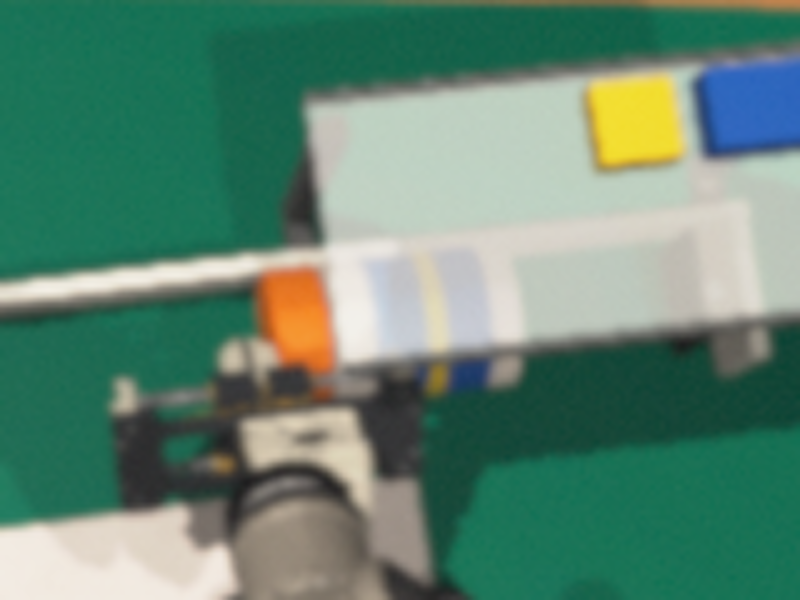

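View pics/side12z.png

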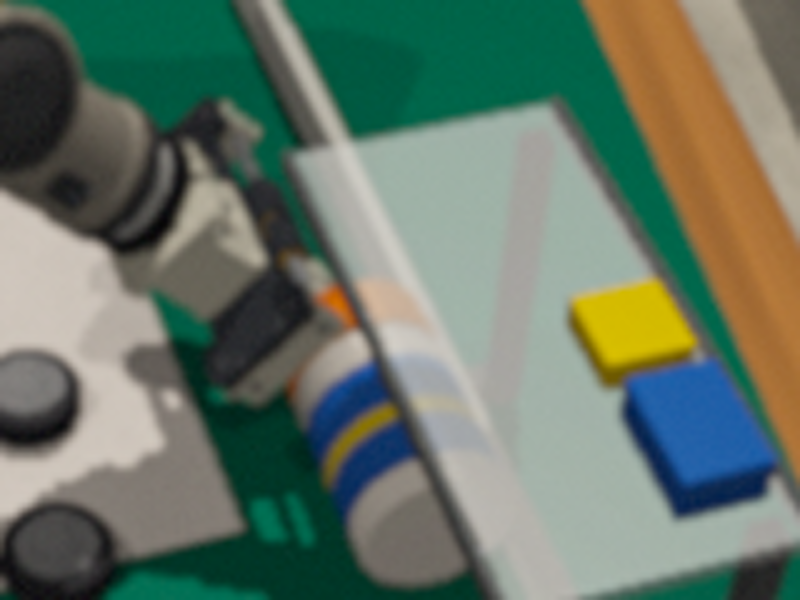

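View pics/wrist12.png

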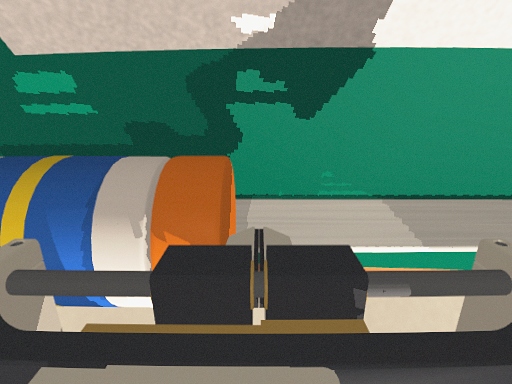

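Call:
{"op": "send_rows", "data": {
  "moves": [
    [[0, 0, -5.5], [0, 0, 0], 0],
    [[0, 0, -5.5], [0, 0, 0], 0],
    [[0, 0, -5.5], [0, 0, 0], 0],
    [[0, 0, -5.5], [0, 0, 0], 0],
    [[0.1, 0.1, -5.5], [0, 0, 0], 0],
    [[0, 0, -5.5], [0, 0, 0], 0],
    [[0.1, 0.1, -5.5], [0, 0, 0], 0],
    [[0, 0, -5.5], [0, 0, 0], 0],
    [[0.1, 0.1, -5.5], [0, 0, 0], 0],
    [[0, 0, -5.5], [0, 0, 0], 0],
    [[0.1, 0.1, -5.5], [0, 0, 0], 0],
    [[0, 0, -5.5], [0, 0, 0], 0],
    [[0.1, 0.1, -5.5], [0, 0, 0], 0],
    [[0, 0, -5.5], [0, 0, 0], 0]
  ]
}}

```text
time: 27.32
tool_pos: [623.5, -162.8, 57.4]
tcp_rot: [-1.567, -0.767, 0.135]
contact_force: [-2.9, 4.3, 2.4]
grip_width: 0.1
```

```bash
python3 -c "
from plan import *
show()
for n in('top','side'): cv2.imwrite(f'pics/{n}13.png',viewer.capture(n))
a=cv2.imread('pics/top13.png')[100:220,260:420];cv2.imwrite('pics/top13z.png',cv2.resize(a,None,fx=5,fy=5,interpolation=cv2.INTER_CUBIC))
a=cv2.imread('pics/side13.png')[220:340,240:400];cv2.imwrite('pics/side13z.png',cv2.resize(a,None,fx=5,fy=5,interpolation=cv2.INTER_CUBIC))
"
```

```text
t 27.32 bay pos [-53.78 -71.62  57.41] grip 0.1 F bay [-2.34  4.6   2.37]
axes in bay (cols x,y,z)
 [[ 0.72  0.69 -0.01]
 [ 0.    0.01  1.  ]
 [ 0.69 -0.72  0.  ]]
q [-0.62  0.61  2.    1.71  0.5   2.38]
```

View pics/top13z.png

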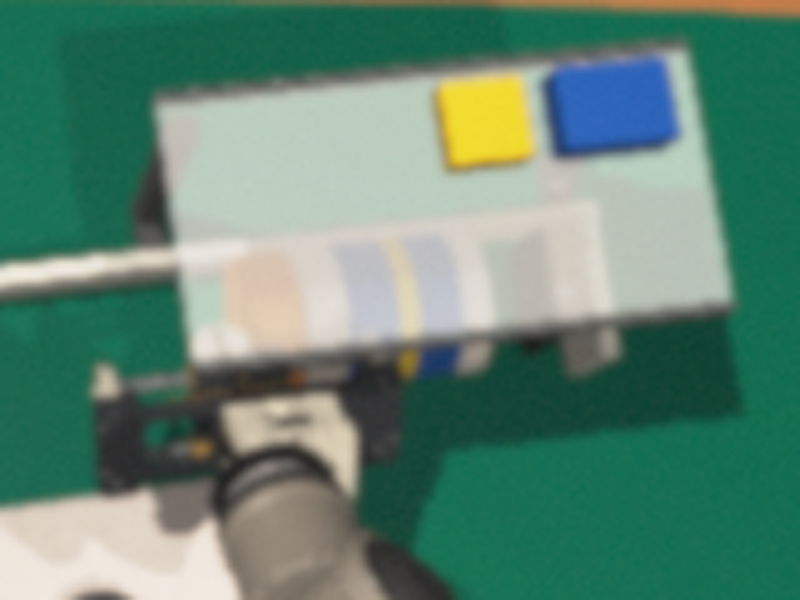

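View pics/side13z.png

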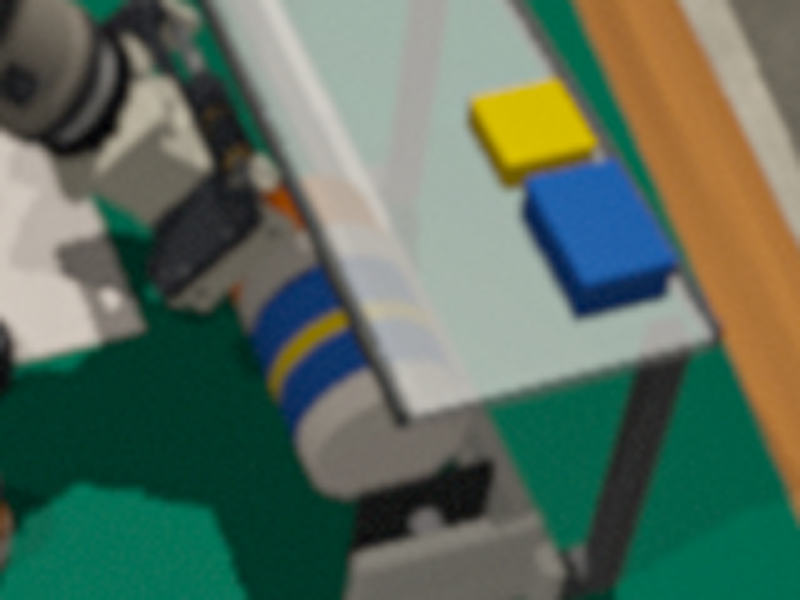

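Call:
{"op": "send_rows", "data": {
  "moves": [
    [[0, 0, -5], [0, 0, 0], 0],
    [[0, 0, -5], [0, 0, 0], 0],
    [[0.1, 0.1, -5], [0, 0, 0], 0],
    [[0, 0, -5], [0, 0, 0], 0],
    [[0, 0, -4], [0, 0, 0], 0],
    [[0, 0, -3], [0, 0, 0], 0]
  ]
}}

```text
time: 28.18
tool_pos: [627.3, -190.7, 57.3]
tcp_rot: [-1.566, -0.767, 0.134]
contact_force: [-3.3, 3.7, 1.9]
grip_width: 0.4
```

Call:
{"op": "send_rows", "data": {
  "moves": [
    [[0, 0, -2], [0, 0, 0], 0],
    [[0, 0, -2], [0, 0, 0], 0]
  ]
}}

```text
time: 28.42
tool_pos: [627.8, -194.9, 57.3]
tcp_rot: [-1.565, -0.767, 0.134]
contact_force: [-2.8, 4.2, 3.1]
grip_width: 0.6
```

```bash
python3 -c "
from plan import *
show()
"
```

```text
t 28.43 bay pos [ -53.66 -103.98   57.32] grip 0.6 F bay [-2.24  4.49  3.07]
axes in bay (cols x,y,z)
 [[ 0.72  0.69 -0.01]
 [ 0.    0.01  1.  ]
 [ 0.69 -0.72  0.  ]]
q [-0.67  0.62  1.95  1.6   0.53  2.46]
```

Call:
{"op": "send_rows", "data": {
  "moves": [
    [[0, 0, -1.5], [0, 0, 0], 0],
    [[0, 0, -1.5], [0, 0, 0], 0]
  ]
}}

```text
time: 28.68
tool_pos: [628.1, -197.6, 57.3]
tcp_rot: [-1.565, -0.767, 0.135]
contact_force: [-3.8, 5.0, 1.6]
grip_width: 0.3
```

Call:
{"op": "send_rows", "data": {
  "moves": [
    [[0, 0, -1.5], [0, 0, 0], 0]
  ]
}}

```text
time: 28.8
tool_pos: [628.3, -199.0, 57.3]
tcp_rot: [-1.565, -0.767, 0.135]
contact_force: [-2.6, 4.7, 2.7]
grip_width: 0.5
```

Call:
{"op": "send_rows", "data": {
  "moves": [
    [[0, 0, -1.5], [0, 0, 0], 0]
  ]
}}

```text
time: 28.92
tool_pos: [628.4, -200.3, 57.3]
tcp_rot: [-1.564, -0.767, 0.135]
contact_force: [-2.5, 3.5, 2.3]
grip_width: 0.6
```

```bash
python3 -c "
from plan import *
show()
for n in('side',): cv2.imwrite(f'pics/{n}14.png',viewer.capture(n))
a=cv2.imread('pics/side14.png')[240:360,260:420];cv2.imwrite('pics/side14z.png',cv2.resize(a,None,fx=5,fy=5,interpolation=cv2.INTER_CUBIC))
"
```

```text
t 28.93 bay pos [ -53.69 -109.42   57.31] grip 0.6 F bay [-2.05  3.83  2.33]
axes in bay (cols x,y,z)
 [[ 0.72  0.69 -0.01]
 [ 0.    0.01  1.  ]
 [ 0.69 -0.72  0.  ]]
q [-0.68  0.63  1.94  1.58  0.53  2.47]
```

View pics/side14z.png

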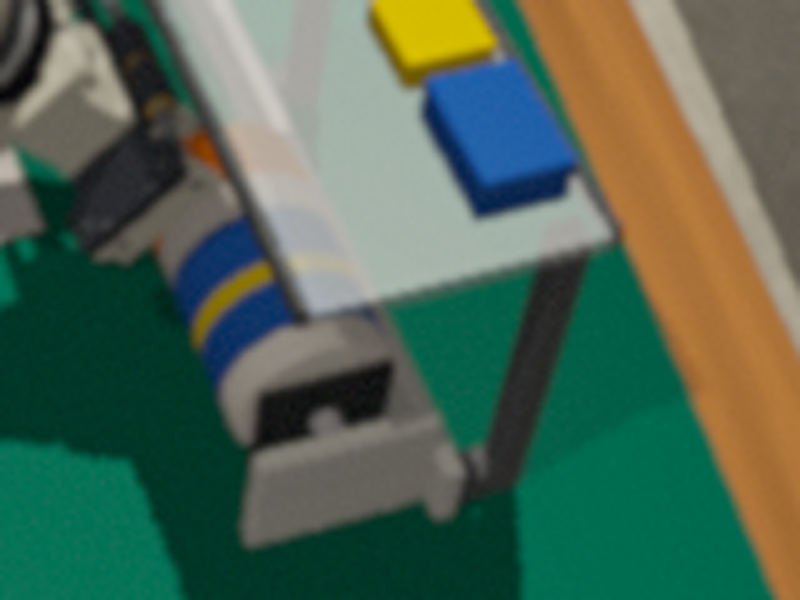

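Nearly on the stop. I'll make 1 mm steps and watch the force.

Call:
{"op": "send_rows", "data": {
  "moves": [
    [[0, 0, -1], [0, 0, 0], 0]
  ]
}}

```text
time: 29.1
tool_pos: [628.6, -201.3, 57.3]
tcp_rot: [-1.564, -0.767, 0.135]
contact_force: [-3.6, 4.9, 3.6]
grip_width: 0.4
```

Call:
{"op": "send_rows", "data": {
  "moves": [
    [[0, 0, -1], [0, 0, 0], 0]
  ]
}}

```text
time: 29.22
tool_pos: [628.7, -202.1, 57.3]
tcp_rot: [-1.563, -0.767, 0.135]
contact_force: [-3.1, 4.5, 2.7]
grip_width: 0.6
```

Call:
{"op": "send_rows", "data": {
  "moves": [
    [[0, 0, -1], [0, 0, 0], 0]
  ]
}}

```text
time: 29.35
tool_pos: [628.8, -202.6, 57.4]
tcp_rot: [-1.563, -0.767, 0.135]
contact_force: [-4.4, 6.5, 3.6]
grip_width: 0.2
```

Call:
{"op": "send_rows", "data": {
  "moves": [
    [[0, 0, -1], [0, 0, 0], 0]
  ]
}}

```text
time: 29.48
tool_pos: [628.7, -202.6, 57.3]
tcp_rot: [-1.561, -0.767, 0.136]
contact_force: [-5.0, 6.8, 4.5]
grip_width: 0.1
```

Call:
{"op": "send_rows", "data": {
  "moves": [
    [[0, 0, -1], [0, 0, 0], 0]
  ]
}}

```text
time: 29.6
tool_pos: [628.7, -202.6, 57.4]
tcp_rot: [-1.559, -0.768, 0.136]
contact_force: [-4.7, 7.4, 4.1]
grip_width: 0.2
```

Call:
{"op": "send_rows", "data": {
  "moves": [
    [[0, 0, -1.6], [0, 0, 0], 0],
    [[0, 0, -1.6], [0, 0, 0], 0]
  ]
}}

```text
time: 29.85
tool_pos: [628.6, -202.6, 57.5]
tcp_rot: [-1.555, -0.768, 0.138]
contact_force: [-5.3, 9.3, 6.2]
grip_width: 0.2
```

```bash
python3 -c "
from plan import *
show()
go((-53.7,-112,57.3),pose(44,1))
"
```

```text
t 29.85 bay pos [ -53.81 -111.78   57.46] grip 0.2 F bay [-4.1   9.88  6.23]
axes in bay (cols x,y,z)
 [[ 0.72  0.69 -0.02]
 [ 0.01  0.02  1.  ]
 [ 0.69 -0.72  0.01]]
q [-0.69  0.63  1.93  1.55  0.55  2.49]
shift tool [-0.04  0.19 -0.23] rotvec [-1.26  0.34  0.01] |rot| 1.3015294011997058
```

Call:
{"op": "send_rows", "data": {
  "moves": [
    [[0, 0, -2.2], [-0.3, 0, 0], 0],
    [[0, 0, -2.2], [-0.3, 0, 0], 0]
  ]
}}

```text
time: 30.1
tool_pos: [628.7, -203.0, 57.4]
tcp_rot: [-1.559, -0.769, 0.14]
contact_force: [-5.0, 9.7, 6.3]
grip_width: 0.5
```

```bash
python3 -c "
from plan import *
show()
for n in('side','wrist'): cv2.imwrite(f'pics/{n}15.png',viewer.capture(n))
a=cv2.imread('pics/side15.png')[240:360,260:420];cv2.imwrite('pics/side15z.png',cv2.resize(a,None,fx=5,fy=5,interpolation=cv2.INTER_CUBIC))
"
```

```text
t 30.1 bay pos [ -53.82 -112.13   57.42] grip 0.5 F bay [-3.71 10.27  6.27]
axes in bay (cols x,y,z)
 [[ 0.72  0.7  -0.02]
 [ 0.01  0.02  1.  ]
 [ 0.7  -0.72  0.01]]
q [-0.69  0.63  1.93  1.56  0.55  2.48]
```

View pics/side15z.png

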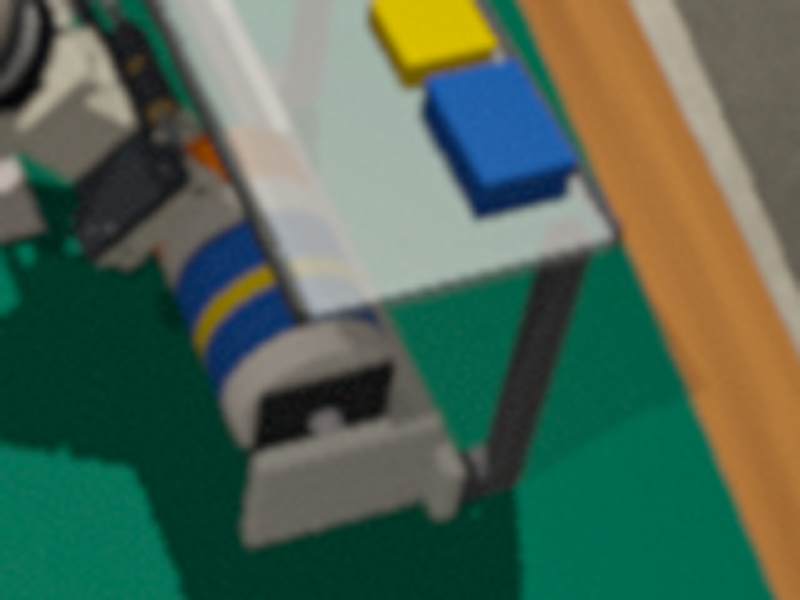

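View pics/wrist15.png

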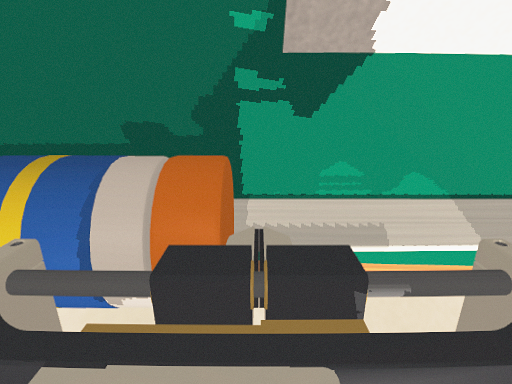

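Call:
{"op": "send_rows", "data": {
  "moves": [
    [[0, 0, -3], [-0.4, 0, 0], 0],
    [[0, 0, -3], [-0.3, 0, 0], 0]
  ]
}}

```text
time: 30.45
tool_pos: [628.8, -203.4, 57.4]
tcp_rot: [-1.563, -0.77, 0.143]
contact_force: [-6.3, 13.5, 7.3]
grip_width: 0.7
```

Call:
{"op": "send_rows", "data": {
  "moves": [
    [[0, 0, -3], [-0.3, 0, 0], 0],
    [[0, 0, -3], [-0.3, 0, 0], 0]
  ]
}}

```text
time: 30.7
tool_pos: [628.7, -203.4, 57.3]
tcp_rot: [-1.565, -0.771, 0.146]
contact_force: [-6.7, 13.1, 7.0]
grip_width: 0.6
```

```bash
python3 -c "
from plan import *
show()
"
```

```text
t 30.7 bay pos [ -53.8  -112.57   57.35] grip 0.6 F bay [-5.   13.82  7.04]
axes in bay (cols x,y,z)
 [[ 0.72  0.7  -0.02]
 [ 0.01  0.02  1.  ]
 [ 0.7  -0.72  0.  ]]
q [-0.69  0.63  1.94  1.57  0.55  2.47]
```

Call:
{"op": "send_rows", "data": {
  "moves": [
    [[0, 0, -3], [-0.3, 0, 0], 0],
    [[0, 0, -3], [-0.3, 0, 0], 0],
    [[0, 0, -3], [-0.3, 0, 0], 0]
  ]
}}

```text
time: 31.08
tool_pos: [628.7, -203.4, 57.4]
tcp_rot: [-1.568, -0.773, 0.151]
contact_force: [-7.3, 11.6, 6.8]
grip_width: 0.2
```

Call:
{"op": "send_rows", "data": {
  "moves": [
    [[0, 0, -3], [-0.3, 0, 0], 0],
    [[0, 0, -3], [-0.3, 0, 0], 0],
    [[0, 0, -3], [-0.3, 0, 0], 0]
  ]
}}

```text
time: 31.45
tool_pos: [628.7, -203.4, 57.4]
tcp_rot: [-1.571, -0.774, 0.156]
contact_force: [-6.6, 12.4, 6.7]
grip_width: 0.2
```

Call:
{"op": "send_rows", "data": {
  "moves": [
    [[0, 0, -3], [-0.3, 0, 0], 0],
    [[0, 0, -3], [-0.3, 0, 0], 0],
    [[0, 0, -3], [-0.3, 0, 0], 0]
  ]
}}

```text
time: 31.82
tool_pos: [628.7, -203.3, 57.4]
tcp_rot: [-1.574, -0.776, 0.161]
contact_force: [-6.3, 12.7, 7.4]
grip_width: 0.4
```

```bash
python3 -c "
from plan import *
show()
"
```

```text
t 31.82 bay pos [ -53.83 -112.46   57.35] grip 0.4 F bay [-4.62 13.44  7.38]
axes in bay (cols x,y,z)
 [[ 0.71  0.7  -0.03]
 [ 0.02  0.02  1.  ]
 [ 0.7  -0.71 -0.  ]]
q [-0.69  0.63  1.94  1.58  0.55  2.45]
```

Call:
{"op": "send_rows", "data": {
  "moves": [
    [[0, 0, -2], [0, 0, 0], 0],
    [[0, 0, -1], [0, 0, 0], 0],
    [[0, 0, -0.3], [0, 0, 0], 0],
    [[0, 0, 0], [0, 0, 0], 0],
    [[0, 0, 0.3], [0, 0, 0], 0],
    [[0, 0, 0.4], [0, 0, 0], 0],
    [[0, 0, 0.4], [0, 0, 0], 0]
  ]
}}

```text
time: 32.7
tool_pos: [628.6, -202.8, 57.5]
tcp_rot: [-1.57, -0.776, 0.162]
contact_force: [-1.7, 1.4, 1.7]
grip_width: 0.6
```

```bash
python3 -c "
from plan import *
show()
"
```

```text
t 32.7 bay pos [ -53.88 -112.     57.55] grip 0.6 F bay [-1.5   1.58  1.69]
axes in bay (cols x,y,z)
 [[ 0.71  0.7  -0.03]
 [ 0.02  0.02  1.  ]
 [ 0.7  -0.71  0.  ]]
q [-0.69  0.63  1.94  1.57  0.56  2.45]
```

Call:
{"op": "send_rows", "data": {
  "moves": [
    [[0, 0, 0.5], [0, 0, 0], 0],
    [[0, 0, 0.7], [0, 0, 0], 0],
    [[0, 0, 1], [0, 0, 0], 0],
    [[0, 0, 2], [0, 0, 0], 0],
    [[0, 0, 5], [0, 0, 0], 0],
    [[0, 0, 12], [0, 0, 0], 0],
    [[0, 0, 20], [0, 0, 0], 0],
    [[0, 0, 20], [0, 0, 0], 0],
    [[0, 0, 20], [0, 0, 0], 0],
    [[0, 0, 0], [0, 0, 0], 0]
  ]
}}

```text
time: 33.95
tool_pos: [615.4, -121.5, 57.6]
tcp_rot: [-1.574, -0.776, 0.162]
contact_force: [0.6, 0.2, 0.3]
grip_width: 0.4
```

```bash
python3 -c "
from plan import *
show()
for n in('top','side','wrist'): cv2.imwrite(f'pics/{n}16.png',viewer.capture(n))
a=cv2.imread('pics/side16.png')[230:350,250:410];cv2.imwrite('pics/side16z.png',cv2.resize(a,None,fx=5,fy=5,interpolation=cv2.INTER_CUBIC))
a=cv2.imread('pics/top16.png')[100:220,260:420];cv2.imwrite('pics/top16z.png',cv2.resize(a,None,fx=5,fy=5,interpolation=cv2.INTER_CUBIC))
"
```

```text
t 33.95 bay pos [-56.37 -29.6   57.58] grip 0.4 F bay [0.63 0.1  0.27]
axes in bay (cols x,y,z)
 [[ 0.71  0.7  -0.03]
 [ 0.02  0.02  1.  ]
 [ 0.7  -0.71 -0.  ]]
q [-0.56  0.59  2.07  1.86  0.5   2.26]
```

View pics/side16z.png

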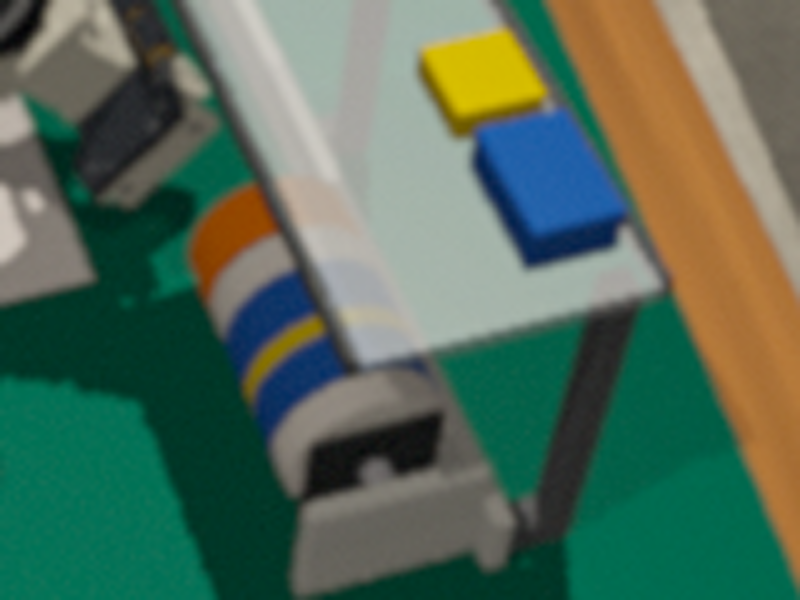

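View pics/top16z.png

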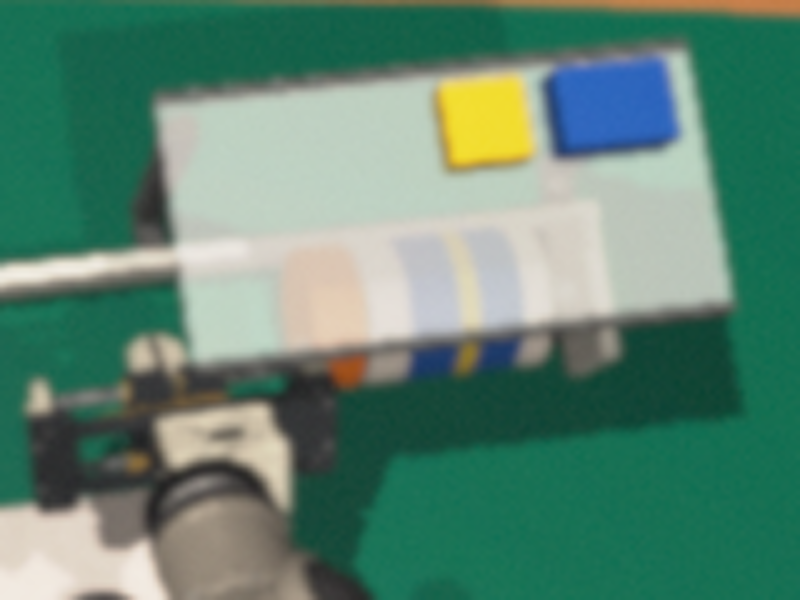

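View pics/wrist16.png

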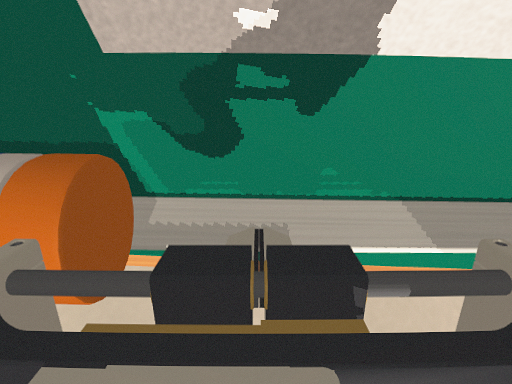

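Call:
{"op": "send_rows", "data": {
  "moves": [
    [[0, 0, 25], [0, 0, 0], 0],
    [[0, 0, 30], [0, 0, 0], 0],
    [[0, 0, 30], [0, 0, 0], 0],
    [[0, 0, 30], [0, 0, 0], 0],
    [[0, 0, 0], [0, 0, 0], 0],
    [[0, 0, 0], [0, 0, 0], 0]
  ]
}}

```text
time: 34.85
tool_pos: [601.6, -14.4, 58.5]
tcp_rot: [-1.581, -0.781, 0.156]
contact_force: [0.7, -0.5, -0.1]
grip_width: 0.2
```

```bash
python3 - <<'E'
from tubfit import *
show()
for n in('top','side','wrist'): cv2.imwrite(f'pics/{n}17.png',viewer.capture(n))
for n,(r,c) in {'top':(100,260),'side':(230,250)}.items():
    im=cv2.imread(f'pics/{n}17.png');z=cv2.resize(im[r:r+120,c:c+160],None,fx=5,fy=5,interpolation=cv2.INTER_CUBIC)
    for y,col in((-210,(0,0,255)),(-206,(255,255,0))):
        for e in(cyl[:60],cyl[60:]):
            P=np.array([b2w(p) for p in e+np.array([-47.5,y,0])]);u=(proj(n,P)-[c,r]+.5)*5
            cv2.polylines(z,[u.round().astype(int)],True,col,1)
    cv2.imwrite(f'pics/{n}17z.png',z)
cv2.imwrite('pics/top17f.png',cv2.imread('pics/top17.png'))
E
```

```text
t 34.85 bay pos [-56.26  78.31  58.55] grip 0.2 F bay [ 0.6  -0.59 -0.09]
axes in bay (cols x,y,z)
 [[ 0.71  0.7  -0.02]
 [ 0.02  0.01  1.  ]
 [ 0.7  -0.71 -0.01]]
q [-0.32  0.55  2.18  2.33  0.45  1.98]
```

View pics/top17z.png

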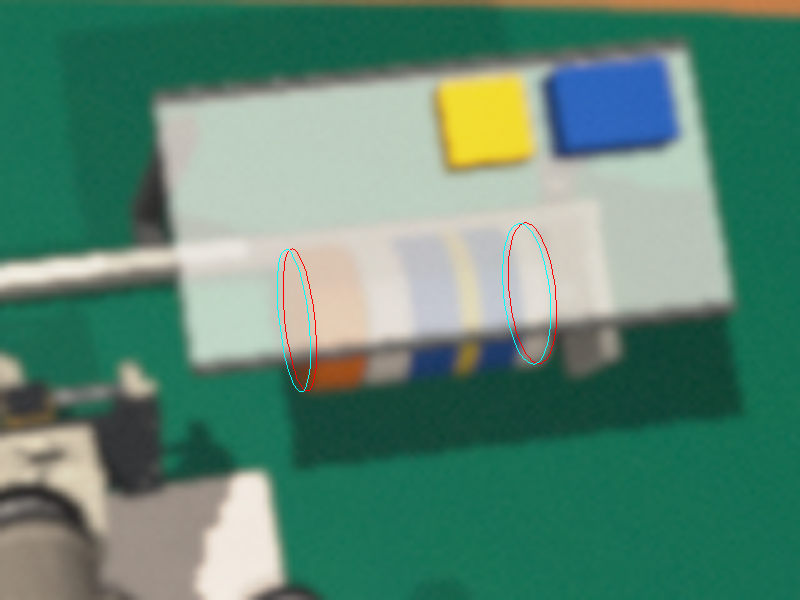

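View pics/side17z.png

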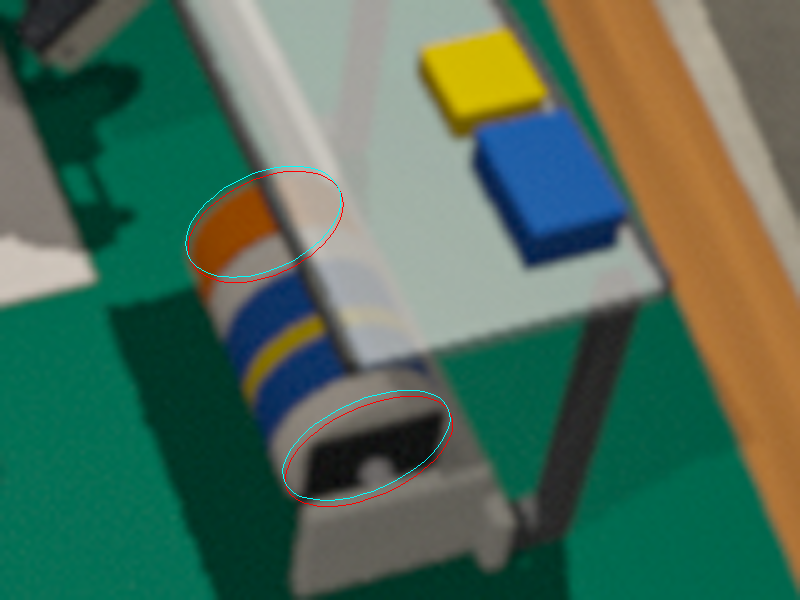

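View pics/top17.png

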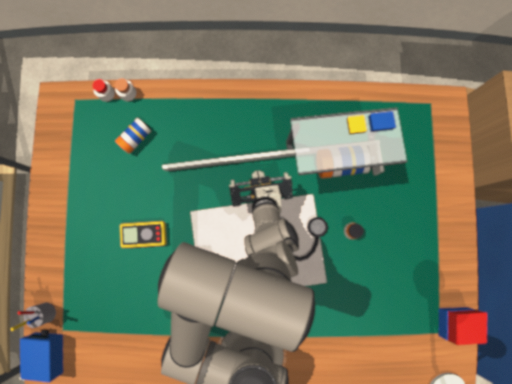

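View pics/wrist17.png

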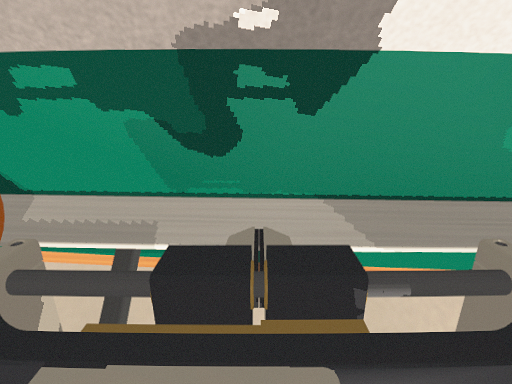

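```bash
python3 -c "
from plan import *
go((-55,-100,57.5),pose(44,1))
"
```

```text
shift tool [  -2.75    0.25 -178.09] rotvec [-0.47  1.04  0.75] |rot| 1.3670297787005072
```

My estimate of the force that reached the stop is only about 7 N, because friction took the rest. I'll press once more, straighter, to get about 10 N at the plate.

Call:
{"op": "send_rows", "data": {
  "moves": [
    [[-1, 0, -5], [-0.5, 1.0, 0.7], 0],
    [[0, 0, -25], [0, 0, 0], 0],
    [[0, 0, -25], [0, 0, 0], 0],
    [[0, 0, -25], [0, 0, 0], 0],
    [[0, 0, -25], [0, 0, 0], 0],
    [[0, 0, -25], [0, 0, 0], 0],
    [[0, 0, -15], [0, 0, 0], 0],
    [[0, 0, 0], [0, 0, 0], 0]
  ]
}}

```text
time: 36.0
tool_pos: [619.8, -170.9, 58.2]
tcp_rot: [-1.574, -0.766, 0.119]
contact_force: [0.4, 0.2, -0.6]
grip_width: 0.4
```

```bash
python3 -c "
from plan import *
show()
go((-55,-108,57.5),pose(44,1))
"
```

```text
t 36.0 bay pos [-58.44 -79.16  58.22] grip 0.4 F bay [ 0.38  0.12 -0.6 ]
axes in bay (cols x,y,z)
 [[ 0.72  0.69  0.01]
 [-0.01 -0.01  1.  ]
 [ 0.69 -0.72 -0.  ]]
q [-0.63  0.6   2.01  1.73  0.5   2.37]
shift tool [  2.2   3.2 -28.8] rotvec [ 0.6  -0.43 -0.1 ] |rot| 0.7439904064572249
```

Call:
{"op": "send_rows", "data": {
  "moves": [
    [[2, 3, -8], [0.3, -0.4, 0], 0],
    [[0, 0, -8], [0, 0, 0], 0],
    [[0, 0, -5], [0, 0, 0], 0],
    [[0, 0, -3], [0, 0, 0], 0],
    [[0, 0, -2], [0, 0, 0], 0]
  ]
}}

```text
time: 36.62
tool_pos: [625.7, -195.8, 57.1]
tcp_rot: [-1.573, -0.765, 0.127]
contact_force: [-0.1, -0.5, -0.9]
grip_width: 0.3
```

```bash
python3 -c "
from plan import *
show()
"
```

```text
t 36.62 bay pos [ -55.8  -104.66   57.13] grip 0.3 F bay [-0.18 -0.5  -0.91]
axes in bay (cols x,y,z)
 [[ 0.72  0.69  0.  ]
 [-0.   -0.    1.  ]
 [ 0.69 -0.72 -0.  ]]
q [-0.67  0.62  1.96  1.63  0.52  2.44]
```

Call:
{"op": "send_rows", "data": {
  "moves": [
    [[0, 0, -2], [0, 0, 0], 0],
    [[0, 0, -2], [0, 0, 0], 0],
    [[0, 0, -1.5], [0, 0, 0], 0]
  ]
}}

```text
time: 37.0
tool_pos: [626.4, -201.2, 57.1]
tcp_rot: [-1.573, -0.765, 0.128]
contact_force: [-0.8, 0.1, -0.3]
grip_width: 0.5
```

Call:
{"op": "send_rows", "data": {
  "moves": [
    [[0, 0, -1.2], [0, 0, 0], 0]
  ]
}}

```text
time: 37.12
tool_pos: [626.5, -202.5, 57.1]
tcp_rot: [-1.573, -0.765, 0.128]
contact_force: [-1.0, -0.2, 0.6]
grip_width: 0.5
```

Call:
{"op": "send_rows", "data": {
  "moves": [
    [[0, 0, -1.2], [0, 0, 0], 0]
  ]
}}

```text
time: 37.25
tool_pos: [626.7, -203.6, 57.1]
tcp_rot: [-1.573, -0.765, 0.128]
contact_force: [-0.4, 2.5, 0.1]
grip_width: 1.0
```

Call:
{"op": "send_rows", "data": {
  "moves": [
    [[0, 0, -1.5], [0, 0, 0], 0]
  ]
}}

```text
time: 37.38
tool_pos: [626.7, -203.7, 57.1]
tcp_rot: [-1.571, -0.765, 0.128]
contact_force: [-1.9, 6.7, 3.8]
grip_width: 0.4
```

Call:
{"op": "send_rows", "data": {
  "moves": [
    [[0, 0, -2.5], [-0.2, 0, 0], 0],
    [[0, 0, -2.5], [-0.2, 0, 0], 0]
  ]
}}

```text
time: 37.62
tool_pos: [626.7, -203.9, 57.1]
tcp_rot: [-1.571, -0.766, 0.131]
contact_force: [-3.6, 8.6, 4.9]
grip_width: 0.5
```

Call:
{"op": "send_rows", "data": {
  "moves": [
    [[0, 0, -3], [-0.3, 0, 0], 0],
    [[0, 0, -3], [-0.3, 0, 0], 0]
  ]
}}

```text
time: 37.88
tool_pos: [626.7, -204.1, 57.1]
tcp_rot: [-1.573, -0.767, 0.135]
contact_force: [-4.7, 9.7, 5.3]
grip_width: 0.3
```

```bash
python3 -c "
from plan import *
show()
"
```

```text
t 37.88 bay pos [ -55.91 -112.98   57.06] grip 0.3 F bay [-3.38 10.27  5.26]
axes in bay (cols x,y,z)
 [[ 0.72  0.69 -0.  ]
 [ 0.    0.    1.  ]
 [ 0.69 -0.72 -0.  ]]
q [-0.68  0.63  1.95  1.6   0.53  2.46]
```

Call:
{"op": "send_rows", "data": {
  "moves": [
    [[0, -0.3, -4.5], [-0.4, 0, 0], 0],
    [[0, -0.3, -4.5], [-0.4, 0, 0], 0]
  ]
}}

```text
time: 38.12
tool_pos: [626.6, -205.1, 57.1]
tcp_rot: [-1.576, -0.768, 0.14]
contact_force: [-3.0, 13.8, 4.0]
grip_width: 0.3
```

Call:
{"op": "send_rows", "data": {
  "moves": [
    [[0, -0.3, -4.5], [-0.4, 0, 0], 0],
    [[0, -0.3, -4.5], [-0.4, 0, 0], 0]
  ]
}}

```text
time: 38.38
tool_pos: [626.5, -205.1, 57.1]
tcp_rot: [-1.577, -0.77, 0.145]
contact_force: [-2.4, 13.5, 4.0]
grip_width: 0.2
```

```bash
python3 -c "
from plan import *
show()
"
```

```text
t 38.38 bay pos [ -56.22 -113.92   57.1 ] grip 0.2 F bay [-0.61 13.68  4.04]
axes in bay (cols x,y,z)
 [[ 0.72  0.7  -0.01]
 [ 0.01  0.    1.  ]
 [ 0.7  -0.72 -0.  ]]
q [-0.69  0.63  1.95  1.59  0.54  2.45]
```

Call:
{"op": "send_rows", "data": {
  "moves": [
    [[0, 0, -4.5], [-0.3, 0, 0], 0],
    [[0, 0, -4.5], [-0.3, 0, 0], 0],
    [[0, 0, -4.5], [-0.3, 0, 0], 0],
    [[0, 0, -4.5], [-0.3, 0, 0], 0]
  ]
}}

```text
time: 38.88
tool_pos: [626.5, -204.6, 57.1]
tcp_rot: [-1.572, -0.773, 0.155]
contact_force: [-6.4, 13.1, 8.6]
grip_width: 0.5
```

Call:
{"op": "send_rows", "data": {
  "moves": [
    [[0, 0, -4.5], [-0.3, 0, 0], 0],
    [[0, 0, -4.5], [-0.3, 0, 0], 0],
    [[0, 0, -4.5], [-0.3, 0, 0], 0],
    [[0, 0, -4.5], [-0.3, 0, 0], 0]
  ]
}}

```text
time: 39.38
tool_pos: [626.3, -204.3, 57.3]
tcp_rot: [-1.567, -0.776, 0.165]
contact_force: [-7.7, 13.6, 8.8]
grip_width: 0.3
```

```bash
python3 -c "
from plan import *
show()
"
```

```text
t 39.38 bay pos [ -56.33 -113.11   57.32] grip 0.3 F bay [-5.88 14.5   8.76]
axes in bay (cols x,y,z)
 [[ 0.71  0.7  -0.04]
 [ 0.02  0.03  1.  ]
 [ 0.7  -0.71  0.  ]]
q [-0.7   0.63  1.94  1.56  0.57  2.45]
```

Call:
{"op": "send_rows", "data": {
  "moves": [
    [[0, 0, -3], [0, 0, 0], 0],
    [[0, 0, -2], [0, 0, 0], 0],
    [[0, 0, -1], [0, 0, 0], 0],
    [[0, 0, -0.3], [0, 0, 0], 0],
    [[0, 0, 0], [0, 0, 0], 0],
    [[0, 0, 0.3], [0, 0, 0], 0],
    [[0, 0, 0.4], [0, 0, 0], 0],
    [[0, 0, 0.5], [0, 0, 0], 0],
    [[0, 0, 0.5], [0, 0, 0], 0],
    [[0, 0, 0.7], [0, 0, 0], 0],
    [[0, 0, 1], [0, 0, 0], 0],
    [[0, 0, 2], [0, 0, 0], 0],
    [[0, 0, 5], [0, 0, 0], 0],
    [[0, 0, 12], [0, 0, 0], 0],
    [[0, 0, 20], [0, 0, 0], 0],
    [[0, 0, 20], [0, 0, 0], 0],
    [[0, 0, 25], [0, 0, 0], 0],
    [[0, 0, 25], [0, 0, 0], 0],
    [[0, 0, 25], [0, 0, 0], 0],
    [[0, 0, 25], [0, 0, 0], 0]
  ]
}}

```text
time: 41.88
tool_pos: [594.8, -37.0, 58.7]
tcp_rot: [-1.559, -0.776, 0.168]
contact_force: [-0.8, -0.7, 0.9]
grip_width: 0.4
```

Call:
{"op": "send_rows", "data": {
  "moves": [
    [[0, 0, 20], [0, 0, 0], 0],
    [[0, 0, 0], [0, 0, 0], 0],
    [[0, 0, 0], [0, 0, 0], 0]
  ]
}}

```text
time: 42.25
tool_pos: [589.6, -13.6, 58.8]
tcp_rot: [-1.559, -0.774, 0.171]
contact_force: [0.0, -0.4, 0.2]
grip_width: 0.6
```

```bash
python3 - <<'E'
from tubfit import *
show()
for n in('top','side'): cv2.imwrite(f'pics/{n}18.png',viewer.capture(n))
a=cv2.imread('pics/side17.png').astype(int);b=cv2.imread('pics/side18.png').astype(int)
for n,(r,c) in {'top':(100,260),'side':(230,250)}.items():
    im=cv2.imread(f'pics/{n}18.png');z=cv2.resize(im[r:r+120,c:c+160],None,fx=5,fy=5,interpolation=cv2.INTER_CUBIC);cv2.imwrite(f'pics/{n}18z.png',z)
    a=cv2.imread(f'pics/{n}17.png')[r:r+120,c:c+160].astype(np.float32).mean(2);b=im[r:r+120,c:c+160].astype(np.float32).mean(2)
    s=(slice(10,70),slice(55,95)) if n=='top' else (slice(45,110),slice(35,95))
    print(n,'tub shift px between presses',cv2.phaseCorrelate(a[s].copy(),b[s].copy()),np.abs(a-b)[s].mean())
for th in('meter','headphones','fluxjar'):
    print(th,[(np.round(d['point'],1).tolist(),round(d['conf'],2)) for d in spot_point('side',th)][:1],[(np.round(d['point'],1).tolist(),round(d['conf'],2)) for d in spot_point('top',th)][:2])
E
```

```text
t 42.25 bay pos [-68.04  80.69  58.78] grip 0.6 F bay [-0.02 -0.42  0.21]
axes in bay (cols x,y,z)
 [[ 0.71  0.7  -0.05]
 [ 0.03  0.04  1.  ]
 [ 0.7  -0.72  0.01]]
q [-0.35  0.54  2.2   2.22  0.47  2.04]
top tub shift px between presses ((0.05433219922785426, 0.05781773035518256), 1.003091297944387) 0.73638874
side tub shift px between presses ((-0.040040406418548, 0.04961727012651096), 1.0022066432016867) 1.0859829
meter [([206.4, 170.9], 0.54)] [([144.1, 235.1], 0.85)]
headphones [([229.5, 277.3], 0.56)] [([300.9, 229.3], 0.85)]
fluxjar [([229.8, 329.0], 0.65)] [([350.4, 228.2], 0.76)]
```

View pics/side18z.png

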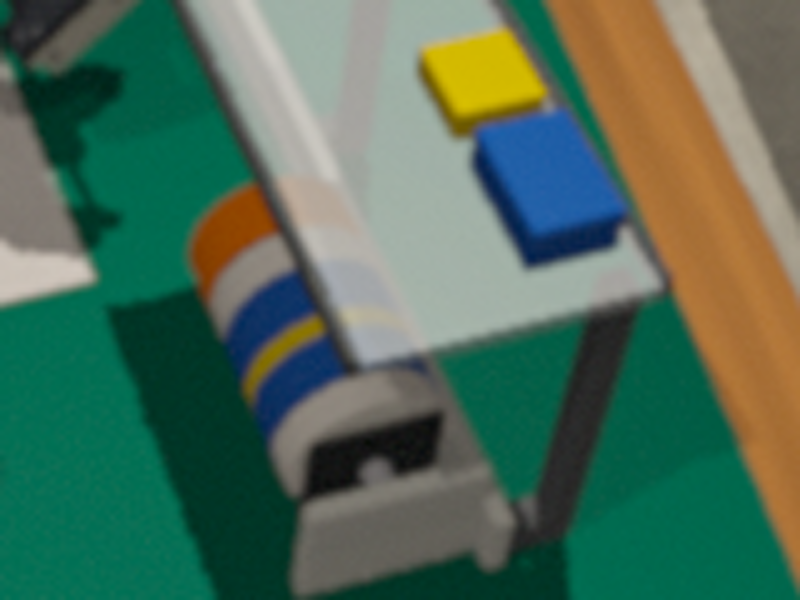

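View pics/top18z.png

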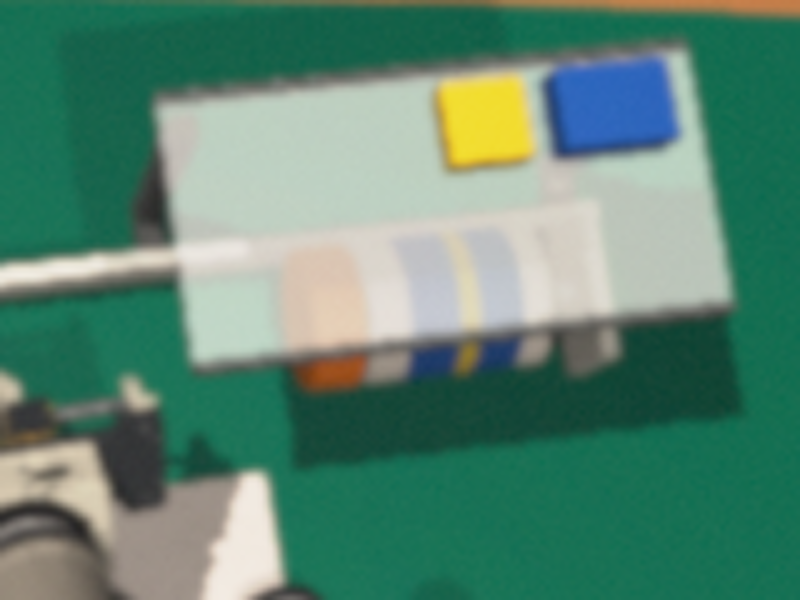

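View pics/side18.png

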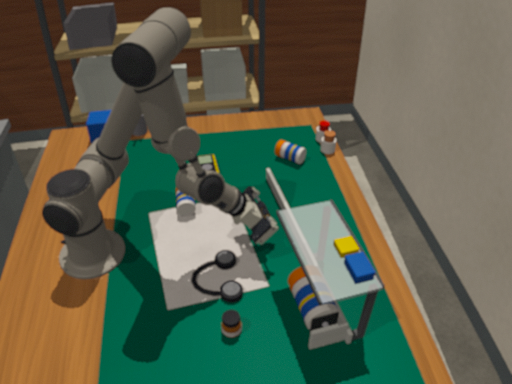

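The tub lies along the rail with its end on the stop, and it did not shift between the two presses. The bystanders have not moved and the arm touches nothing, so I'm handing in.

```bash
python3 -c "
from plant import bot
print(bot.close_job())"
```

```text
the job is handed in; nothing more can be done
None
```

The tub is in its bay, lying along the rail with its end on the black stop, and the job is handed in at about 42.5 s of the 72 s allowed. No verdict was reported.

**What I did:**
- I rolled the tub against the rail with the open fingers. The sideways force stayed at about 9 N.
- I pushed it by the lid end along the rail under the shelf, with the fingers closed and the tool leaning 44° outward. I paused once mid-way, backing off a few millimetres to check an odd side force. It was only friction at the lid.
- I pressed it on the stop twice, over 1 s each time, with 12 to 14.5 N along the rail at the tool. After the first press I estimated that friction had left only about 7 N at the plate, so I pressed again with less side load at first. The side load came back during that hold, so the force on the plate is still my estimate, roughly 7 to 10 N.

**Last checks:**
- **Tub:** both cameras show it flush with the stop and parallel to the rail. After the first press it matched the target position to within a few millimetres, and it had not shifted between the presses (under 0.1 pixel).
- **Bystanders:** the meter, headphones and flux jar appear where they started, within the detectors' noise of a few pixels.
- **Arm:** it stands clear of everything, with close to zero force on the tool.
- **Not resolved:** the cameras cannot show a gap of a millimetre or so at the stop. That the tub is touching it rests on the force readings and the stop's spring.

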